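# Weight the brush jar with pebbles

### The job

The tall narrow brush jar needs weight so that it won't tip over under long brushes: seat the wide funnel upright in its mouth and let go of it, then take the scoop and pour all six pebbles through the funnel into the jar. Leave the funnel seated on the standing jar and set the empty scoop back down flat on the counter. Don't shift or knock over the other things.

Things in the scene. Friction and masses are not known exactly. Their poses are not given: they have to be found in the camera images.
- jar: Empty straight-sided white ceramic brush jar, the tall narrow one, open on top, loose on the counter: 64 mm outside, 56 mm inside diameter, 90 mm tall, inner floor 6 mm up, about 0.45 kg. Origin: centre of its underside; z up its axis. It may stand nearer or farther than the dish.
- jar_mouth (a point): Centre of the jar's mouth, 90 mm above its origin. With the funnel seated, its spout is inside the mouth (3 mm free all round), its lugs lie flat on the jar's rim, the funnel's origin is 22 mm below this point and the funnel's rim 46 mm above it.
- funnel: Wide steel jar funnel, loose, about 0.11 kg, standing mouth up on its spout. 68 mm tall, 119 mm across the top, wall 3 mm; spout 50 mm outside, 44 mm inside, 22 mm long; above it the cone flares to the rim and four small lugs under the cone, bottoms 22 mm up, rest on a jar's rim. Origin: centre of the spout's foot; z up; the level handle points along -x from just under the rim.
- funnel_handle (a point): Grip point on the funnel's handle, 95 mm along -x and 58 mm up from the funnel's origin. The handle is a straight bar with level top, 16 mm wide (y), 14 mm tall, reaching from 55 to 125 mm from the funnel's axis. Axes as the funnel's.
- scoop: Aluminium hand scoop, loose, level on the counter with six pebbles in it, about 0.16 kg empty. Pan 62 mm wide (y), 36 mm high walls at back and sides, flat floor 3 mm thick from x = -40 to 36 mm, then a ramp up at 25 degrees to the open front lip. Tipped 35 to 75 degrees nose-down it empties. Origin: centre of the pan's underside; x out of the mouth, z up; handle along -x.
- scoop_handle (a point): Grip point on the scoop's straight wooden handle, 95 mm along -x and 34 mm up from the scoop's origin. The handle is 16 mm wide (y) and 16 mm tall, from x = -40 to -140 mm, level, with 26 mm free below it. Axes as the scoop's.
- scoop_lip (a point): Middle of the scoop's pouring lip, 62 mm along x and 14 mm up from the scoop's origin. Axes as the scoop's.
- pebble0: Grey river pebble, egg-shaped, about 24 x 18 x 18 mm, 11 g, starting in the scoop. Origin: its middle.
- pebble1: Grey river pebble, egg-shaped, about 24 x 18 x 18 mm, 11 g, starting in the scoop. Origin: its middle.
- pebble2: Grey river pebble, egg-shaped, about 24 x 18 x 18 mm, 11 g, starting in the scoop. Origin: its middle.
- pebble3: Grey river pebble, egg-shaped, about 24 x 18 x 18 mm, 11 g, starting in the scoop. Origin: its middle.
- pebble4: Grey river pebble, egg-shaped, about 24 x 18 x 18 mm, 11 g, starting in the scoop. Origin: its middle.
- pebble5: Grey river pebble, egg-shaped, about 24 x 18 x 18 mm, 11 g, starting in the scoop. Origin: its middle.
- dish: Bystander: low white ceramic water dish, 80 mm across the rim, 35 mm tall. Origin: centre of its underside.
- brush_pot: Bystander: wide ceramic pot full of paint brushes, 80 mm across, brushes up to 250 mm high. Origin: centre of its underside.
- mill: Bystander: glass and steel pepper mill, 52 mm across, 175 mm tall. Origin: centre of its underside.
- pump_bottle: Bystander: clear pump bottle, 60 mm across, 190 mm tall. Origin: centre of its underside.
- tin: Bystander: flat round lidded metal tin, 80 mm across, 40 mm tall. Origin: centre of its underside.
There are look-alikes about, which are no part of the job. What is shaped like the funnel but green, orange or yellow is not meant.

How it is judged:
By the outcome, as a careful person would: the job done as asked, in the order asked, and still so for the second after the job is handed in, with the robot touching nothing.
It also fails if it takes over 70 s, if anything falls off the work surface, if the arm or the gripper's body presses on something with over 40 N, if the wrist force passes 120 N, or if a joint passes its speed limit or range.

### The arm

A 6-joint arm with a two-finger parallel gripper is mounted at the origin on the work surface. World frame = base frame: x ahead of the robot, y to its left, z up, the work surface at z = 0. Lengths are in m, angles in degrees, forces in N, time in s.
With the tool pointing down it reaches from about 0.4 to 0.825 m from the base axis. Payload 7 kg.
Tool frame: the origin (TCP) lies midway between the tips of the shut fingers; the grasp point (between the pads) lies 19 mm behind it (r.grasp_offset is the distance from the TCP to the grasp point, in m); z points along the fingers, x is the direction in which the jaws open and shut, and the axes are right-handed (so a half turn about z gives the same grasp; the last joint's range is limited). The gripper opens to 88 mm and grips with 3 to 60 N. Pads are 19 mm wide; open, the fingers measure 130 mm over their backs; the gripper's body (78 mm by 193 mm) begins 47 mm behind the grasp point.
Start: joints at [93.341, 20.546, 0.682, 0, -70.136, -16.507], TCP at [0.154, 0.657, 0.227] pointing down, gripper open.
Joint ranges: [-176.03, 176.03], [-82.01, 121.73], [-58.28, 71.71], [-173.87, 95.51], [-174.79, -0.11], [-173.66, 173.66]. Speed limits (degrees/s): [136.94, 136.94, 172.46, 180, 180, 180].

### API

Orientations are given as [roll, pitch, yaw] about the fixed x, y, z axes, in that order (R = Rz(yaw) Ry(pitch) Rx(roll)).
In Python, from plant import r gives the robot as it stands.
- The arm moves only by the tool step_arm, never from a script. Its argument "deltas" is a list of rows, each a list of 7 numbers: the turn, a rotation vector about the tool's x, y, z in rad, then the shift along the tool's x, y, z in mm, then the opening, from -1 (shut) to 1 (fully open), so that 0 is half open. In form: [[ax, ay, az, x, y, z, grip], ...]. A call has 1 to 10 rows; each row shifts and turns the pose as measured when the row begins, along the tool's axes as they then stand; what a row does not reach is not made up. A row lasts 1/10 s, in which the tool goes at most 50 mm and 8.59 degrees, less where a joint would pass 70% of its speed; a pose out of reach is approached as far as the arm can. A call with a gripper value outside its range is refused whole. The fingers move at their own pace and stop on an object; "squeeze" is the grip in N (left out, the last holds). Time passes only in rows, so rows that do not move let the fingers close. It gives the time, the measured TCP pose, the force and the opening at its end, in the units of the state.
- r.get_state(): the state, without advancing time (a new reading comes with each control period).
- r.capture(name): name is "scene" or "side" or "wrist"; returns the picture (400x640x3 uint8, red, green, blue); there is no depth.
- r.camera_info(name): a dict with "vertical_fov" (degrees; the focal length in pixels is half the picture's height over the tangent of half this angle, whatever the lens; pixels are square), "cx", "cy" (the principal point, pixels), "k1" (the pictures are not rectified: a ray, as slopes to the right and down, at radius r is drawn at 1 + k1 r^2 times it, then the intrinsics apply), "view" (4x4, takes a point from world to camera coordinates). Camera axes: x right, y down, z forward; pixel columns grow to the right and rows downward; lengths in m; the calibration is good to about 2 mm. A picture is of the moment at which its call begins: read the wrist's pose just before it. camera_info takes no time and is no camera call; for the wrist camera it gives the pose at the moment of the call.
- r.close_job(): hands the job in, once; it reports no verdict.
The state is a dict: "time_s": time; "joints": joint angles; "qd": joint speeds; "joint_torque": joint torques, N m; "tcp_pos": TCP position; "eef_rot": TCP orientation; "contact_force": force on the tool from outside, world axes, zero at the start; "moment": the same for the moment, N m; "gripper_width": finger opening in m.
Only numpy, scipy, OpenCV 4.12 (cv2) and the standard library are available. Lean on these libraries where they do the work, as an engineer would, in place of code of your own. Each camera call takes 0.05 s, during which the arm holds its last target.

## Working session

There is one attempt and no reset: what is moved stays moved. The work goes in short steps, Python scripts to look and compute and a tool call to move; the robot and the scene stay as the last step left them, time stands still between calls to the robot, and variables do not carry over. Pictures are saved under pics/ and viewed, and the job is handed in when it is done.

Besides the shell and the picture viewer there is one more tool, called after "Call:" as name(argument=value, ...) on one line, values as JSON. step_arm: Moves the arm, as the interface text tells. Its arguments: {"type":"object","properties":{"deltas":{"type":"array","items":{"type":"array","items":{"type":"number"}}},"squeeze":{"type":"number"}},"required":["deltas"]}

```bash
ls; mkdir -p pics; python3 - <<'E'
from plant import r
import cv2
print(r.get_state())
for n in ["scene","side","wrist"]:
    i=r.camera_info(n); print(n,i)
    cv2.imwrite(f"pics/{n}0.png",r.capture(n)[:,:,::-1])
E
```

```text
pics
{'time_s': 0.0, 'joints': array([ 9.33406400e+01,  2.05913819e+01,  6.32742943e-01, -1.91151409e-02,
       -7.01369421e+01, -1.65064449e+01]), 'qd': array([ 0.05203587,  0.07429323, -0.07893594, -0.03775481,  0.06839827,
       -0.02197009]), 'joint_torque': array([ 6.34057469e-04, -5.82718027e+01,  2.93066901e+01,  6.99789271e+00,
        7.08003514e-03, -1.44859014e-04]), 'tcp_pos': array([0.15367184, 0.65675739, 0.22561863]), 'eef_rot': array([-1.79990070e+02, -9.67477316e-02, -1.03172323e+02]), 'contact_force': array([ 0.45974245, -0.63088228, -1.47086861]), 'moment': array([0.00062571, 0.01192834, 0.05166734]), 'gripper_width': 0.0877254723351838}
scene {'vertical_fov': 51.61867212425746, 'cx': 315.07822857309174, 'cy': 187.50902929340816, 'k1': -0.014645887108391318, 'view': array([[ 0.33498665,  0.94221456, -0.00395816, -0.31521075],
       [ 0.81412111, -0.29155512, -0.50219761, -0.33213489],
       [-0.47433192,  0.16500707, -0.86474383,  1.44994024],
       [ 0.        ,  0.        ,  0.        ,  1.        ]])}
side {'vertical_fov': 44.177226771605945, 'cx': 322.04581882238574, 'cy': 207.05402619683792, 'k1': -0.0671748109081679, 'view': array([[ 0.98973814, -0.14285718,  0.00319962, -0.46277733],
       [-0.09565801, -0.67903635, -0.72784558,  0.20016129],
       [ 0.10615062,  0.72007046, -0.68573361,  1.49373353],
       [ 0.        ,  0.        ,  0.        ,  1.        ]])}
wrist {'vertical_fov': 71.18607903957384, 'cx': 319.11547934887955, 'cy': 200.07558362829738, 'k1': -0.04905120971812588, 'view': array([[-0.22884018, -0.97346272,  0.00158044,  0.67424295],
       [-0.94190915,  0.22183204,  0.25218584, -0.03172742],
       [-0.2458441 ,  0.05622162, -0.96767753,  0.38940493],
       [ 0.        ,  0.        ,  0.        ,  1.        ]])}
```

View pics/scene0.png

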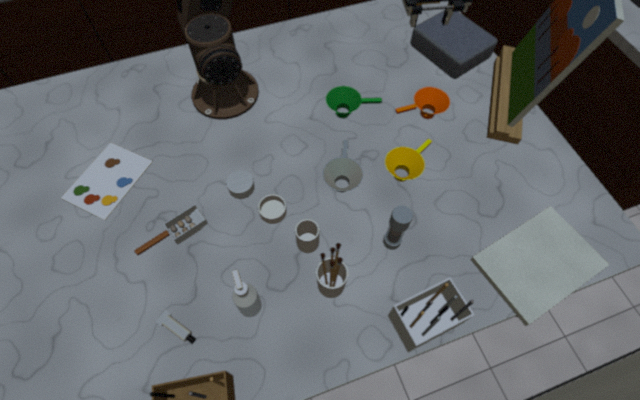

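View pics/side0.png

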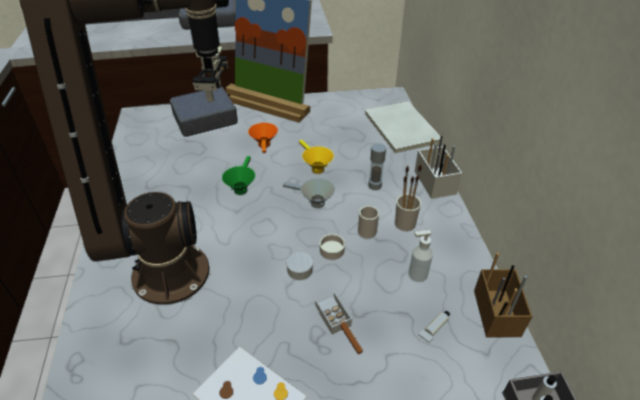

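View pics/wrist0.png

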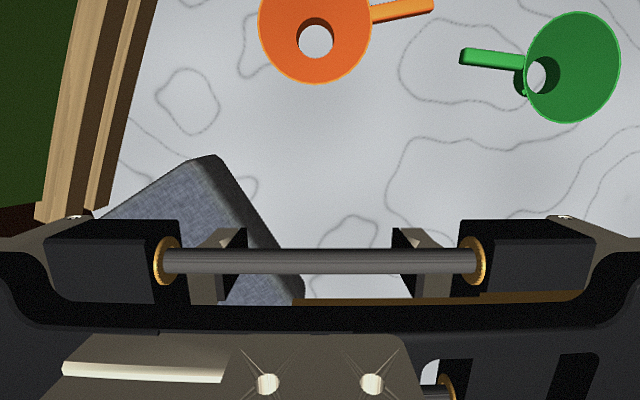

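The steel funnel is at scene (342,175) / side (318,190). The jar is at scene (307,232) / side (368,222), the dish at scene (272,208), the tin at (240,182), and the scoop at (185,222). The wrist camera sees only look-alikes. Next I'll zoom in to measure.

```bash
cat > h.py <<'E'
import numpy as np, cv2, json
from plant import r
from scipy.spatial.transform import Rotation as Rot
from scipy.optimize import least_squares
def K(i):
    f=200/np.tan(np.radians(i["vertical_fov"]/2)); return f
def proj(i,P):
    P=np.atleast_2d(P); V=i["view"]; c=P@V[:3,:3].T+V[:3,3]
    s=c[:,:2]/c[:,2:]; s=s*(1+i["k1"]*(s**2).sum(1,keepdims=True))
    return s*K(i)+[i["cx"],i["cy"]]
def ray(i,uv):
    d=(np.array(uv,float)-[i["cx"],i["cy"]])/K(i); s=d.copy()
    for _ in range(20): s=d/(1+i["k1"]*(s@s))
    R=i["view"][:3,:3]; o=-R.T@i["view"][:3,3]; v=R.T@np.array([*s,1]); return o,v/np.linalg.norm(v)
def onz(i,uv,z):
    o,v=ray(i,uv); return o+v*(z-o[2])/v[2]
def tri(i1,a,i2,b):
    o1,v1=ray(i1,a);o2,v2=ray(i2,b)
    A=np.stack([v1,-v2],1); t=np.linalg.lstsq(A,o2-o1,rcond=None)[0]
    p,q=o1+t[0]*v1,o2+t[1]*v2; return (p+q)/2,np.linalg.norm(p-q)
def Rm(e): return Rot.from_euler('xyz',e,degrees=True)
def delta(tp,te):
    """moves in tool axes from measured pose to target"""
    s=r.get_state(); R0=Rm(s["eef_rot"])
    rv=(R0.inv()*Rm(te)).as_rotvec(); d=R0.inv().apply(np.array(tp)-s["tcp_pos"])*1000
    return rv,d
E
python3 - <<'E'
import cv2
a=cv2.imread('pics/scene0.png');b=cv2.imread('pics/side0.png')
cv2.imwrite('pics/z1.png',cv2.resize(a[130:270,220:380],None,fx=5,fy=4.2857/1*1,interpolation=cv2.INTER_CUBIC) if 0 else cv2.resize(a[140:260,220:380],None,fx=5,fy=5,interpolation=cv2.INTER_CUBIC))
cv2.imwrite('pics/z2.png',cv2.resize(a[195:265,125:225],None,fx=8,fy=8,interpolation=cv2.INTER_CUBIC))
cv2.imwrite('pics/z3.png',cv2.resize(b[165:285,270:430],None,fx=5,fy=5,interpolation=cv2.INTER_CUBIC))
cv2.imwrite('pics/z4.png',cv2.resize(b[285:360,300:380],None,fx=8,fy=8,interpolation=cv2.INTER_CUBIC))
E
```

```text
(no output)
```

View pics/z1.png

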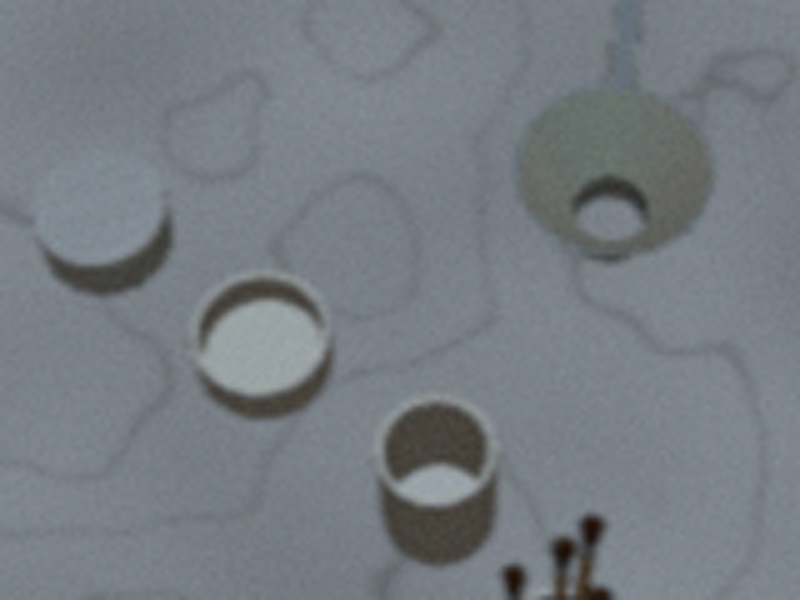

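View pics/z2.png

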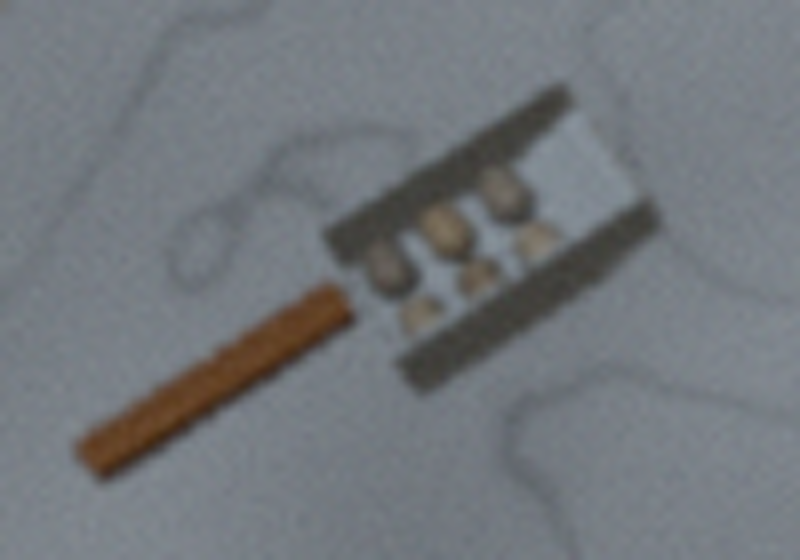

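View pics/z3.png

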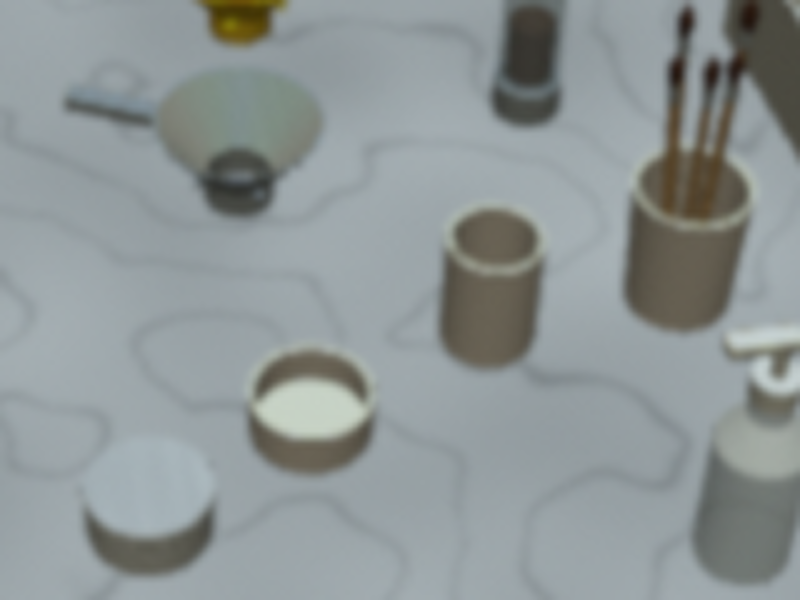

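View pics/z4.png

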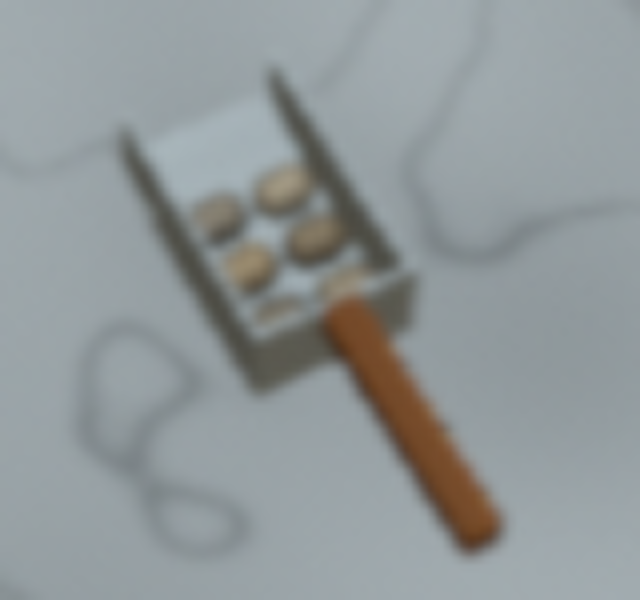

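```bash
python3 - <<'E'
from h import *
np.set_printoptions(precision=4,suppress=True)
S,D=r.camera_info("scene"),r.camera_info("side")
sc=lambda x,y:(220+(x+.5)/5-.5,140+(y+.5)/5-.5)
s2=lambda x,y:(125+(x+.5)/8-.5,195+(y+.5)/8-.5)
sd=lambda x,y:(270+(x+.5)/5-.5,165+(y+.5)/5-.5)
s4=lambda x,y:(300+(x+.5)/8-.5,285+(y+.5)/8-.5)
print("jar",tri(S,sc(437,452),D,sd(494,240)), onz(S,sc(437,452),.09),onz(D,sd(494,240),.09))
print("dish",tri(S,sc(262,337),D,sd(311,390)),onz(S,sc(262,337),.035))
print("tin",tri(S,sc(98,208),D,sd(148,487)),onz(S,sc(98,208),.04))
print("funnel rim",onz(S,sc(615,172),.068))
def fit(ptsS,ptsD,R,z):
    def f(p):
        out=[]
        for i,pts in((S,ptsS),(D,ptsD)):
            for q in pts:
                P=onz(i,q,z); out.append(np.hypot(*(P[:2]-p))-R)
        return out
    s=least_squares(f,onz(S,ptsS[0],z)[:2]); return s.x,np.array(f(s.x))*1000
print("funnel",fit([sc(517,165),sc(713,172),sc(615,85),sc(545,115),sc(690,118)],[sd(156,118),sd(323,118),sd(240,67),sd(180,82),sd(300,82)],.0595,.068))
print("jar",fit([sc(377,450),sc(497,450),sc(437,397),sc(437,507)],[sd(443,240),sd(545,240),sd(494,204),sd(494,276)],.032,.09))
for n,a,z in(("fh far",sc(627,0),.065),("fh near",sc(618,85),.065)): print(n,onz(S,a,z))
print("fh side",onz(D,sd(67,95),.065),onz(D,sd(155,112),.065))
for n,a,z in (("h near",s2(340,303),.042),("h end",s2(92,462),.042),("lip L",s2(573,100),.036),("lip R",s2(655,212),.036),("back L",s2(335,240),.036),("back R",s2(415,382),.036)): print(n,onz(S,a,z))
for n,a,z in (("h end",s4(480,530),.042),("h near",s4(345,305),.042),("lip L",s4(126,133),.036),("lip R",s4(273,70),.036),("backL",s4(255,345),.036),("backR",s4(410,275),.036)): print("side",n,onz(D,a,z))
E
```

```text
jar (array([0.6294, 0.0886, 0.0849]), np.float64(0.0010080945112209388)) [0.6321 0.0877 0.09  ] [0.6277 0.084  0.09  ]
dish (array([0.5032, 0.0249, 0.0313]), np.float64(0.0031041633358654163)) [0.5066 0.0237 0.035 ]
tin (array([ 0.392 , -0.0433,  0.0369]), np.float64(0.0004097893708260182)) [ 0.3942 -0.0434  0.04  ]
funnel rim [0.4897 0.2454 0.068 ]
funnel (array([0.4885, 0.2446]), array([-3.7312, -1.4769,  0.7334, -4.6046, -0.2744, -1.1664, -3.9937,
       -2.5375, -0.4352, -2.1302]))
jar (array([0.6296, 0.0861]), array([-2.713 ,  1.8471, -1.7038,  1.0072,  2.0248, -1.1711, -0.963 ,
        2.9035]))
fh far [0.3749 0.2987 0.065 ]
fh near [0.4316 0.2704 0.065 ]
fh side [0.3734 0.2916 0.065 ] [0.4315 0.2654 0.065 ]
h near [ 0.4886 -0.2718  0.042 ]
h end [ 0.5188 -0.3604  0.042 ]
lip L [ 0.4341 -0.1811  0.036 ]
lip R [ 0.4877 -0.1627  0.036 ]
back L [ 0.4606 -0.2708  0.036 ]
back R [ 0.5234 -0.2537  0.036 ]
side h end [ 0.5119 -0.3654  0.042 ]
side h near [ 0.4837 -0.2755  0.042 ]
side lip L [ 0.4208 -0.1911  0.036 ]
side lip R [ 0.4761 -0.1715  0.036 ]
side backL [ 0.452  -0.2829  0.036 ]
side backR [ 0.5084 -0.263   0.036 ]
```

```bash
python3 - <<'E'
from h import *
np.set_printoptions(precision=4,suppress=True)
W=r.camera_info("wrist");s=r.get_state()
V=W["view"];o=-V[:3,:3].T@V[:3,3]
R=Rm(s["eef_rot"]).as_matrix()
print("cam in tool",R.T@(o-s["tcp_pos"]),"\n",R.T@V[:3,:3].T)
S,D=r.camera_info("scene"),r.camera_info("side")
print("pot",tri(S,(332,271),D,(408,203)))
print("mill top",tri(S,(402,214),D,(378,150)), "base", onz(S,(392,243),0),onz(D,(376,186),0))
print("pump base",onz(S,(247,301),0),onz(D,(420,276),0))
rv,d=delta([.40,.27,.27],[180,0,-115]);print(rv,d)
E
```

```text
cam in tool [ 0.     -0.0682 -0.158 ] 
 [[ 1.     -0.001  -0.0001]
 [ 0.001   0.9676  0.2523]
 [-0.0001 -0.2523  0.9676]]
pot (array([0.7615, 0.1081, 0.0938]), np.float64(0.0042653750668735805))
mill top (array([0.7038, 0.3138, 0.1607]), np.float64(0.005621067756017847)) base [0.7115 0.3115 0.    ] [0.7102 0.3075 0.    ]
pump base [ 0.7324 -0.1154  0.    ] [ 0.7504 -0.1187  0.    ]
[-0.0003 -0.0012  0.2065] [ 320.6659 -327.984   -43.7035]
```

Call:
step_arm(deltas=[[0, 0, 0.02, 31, -33, -2, 1], [0, 0, 0.02, 31, -33, -2, 1], [0, 0, 0.02, 31, -33, -2, 1], [0, 0, 0.02, 31, -33, -2, 1], [0, 0, 0.02, 31, -33, -2, 1], [0, 0, 0.02, 31, -33, -2, 1], [0, 0, 0.02, 31, -33, -2, 1], [0, 0, 0.02, 31, -33, -2, 1], [0, 0, 0.02, 31, -33, -2, 1], [0, 0, 0.02, 31, -33, -2, 1]])

```text
time_s: 1.15
tcp_pos: [0.3718, 0.2469, 0.2435]
eef_rot: [-179.9, -0.4, -114.7]
contact_force: [0.8, 1.1, -0.7]
gripper_width: 0.0874
```

```bash
python3 - <<'E'
from h import *
W=r.camera_info("wrist"); im=r.capture("wrist"); cv2.imwrite("pics/w1.png",im[:,:,::-1])
print(r.get_state()["tcp_pos"],r.get_state()["joints"]); np.save("w1.npy",W["view"])
E
```

```text
[0.37263235 0.24205659 0.24387067] [ 58.77473452  -2.37931339 -25.04852218   0.22423048 -67.7755174
   6.31500522]
```

View pics/w1.png

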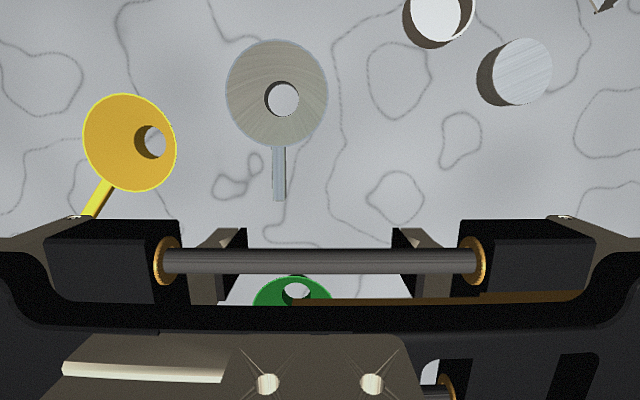

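```bash
cat >> h.py <<'E'
def circ(obs,R,z):
    """obs list of (info,uv)"""
    P=np.array([onz(i,q,z)[:2] for i,q in obs])
    f=lambda p:np.hypot(*(P-p).T)-R
    s=least_squares(f,P.mean(0),loss='soft_l1',f_scale=.002); return s.x,f(s.x)*1000
E
python3 - <<'E'
import cv2
a=cv2.imread('pics/w1.png')
cv2.imwrite('pics/w1z.png',cv2.resize(a[30:210,215:340],None,fx=3.3,fy=3.3,interpolation=cv2.INTER_CUBIC)) 
E
```

```text
(no output)
```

View pics/w1z.png

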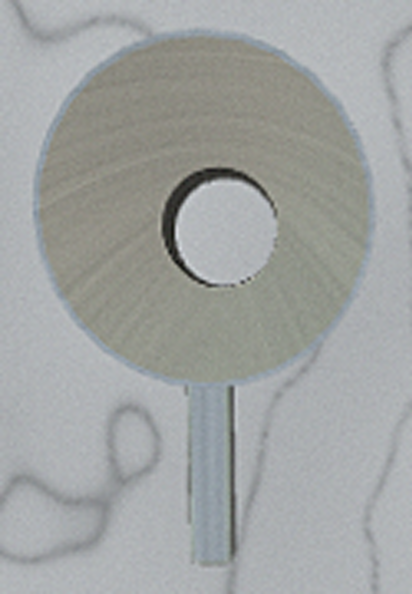

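```bash
python3 - <<'E'
from h import *
np.set_printoptions(precision=4,suppress=True)
W=r.camera_info("wrist"); print(abs(W["view"]-np.load("w1.npy")).max()); W["view"]=np.load("w1.npy")
z=lambda x,y:(215+(x+.5)/3.3-.5,30+(y+.5)/3.3-.5)
c,e=circ([(W,z(34,208)),(W,z(373,205)),(W,z(203,29)),(W,z(207,385)),(W,z(83,83)),(W,z(325,325)),(W,z(325,83)),(W,z(83,325))],.0595,.068)
print(c,e)
a=onz(W,z(209.5,390),.065);b=onz(W,z(210.5,565),.065)
print(a,b,"dist",np.hypot(*(a[:2]-c)),np.hypot(*(b[:2]-c)))
v=b[:2]-c; print("yaw handle",np.degrees(np.arctan2(v[1],v[0])), np.degrees(np.arctan2(*(b-a)[[1,0]])))
u=v/np.hypot(*v); g=c+.095*u; print("grip",g)
yaw=np.degrees(np.arctan2(v[1],v[0]))+90
rv,d=delta([*g,.16],[180,0,yaw-360]);print(yaw-360,rv,d, r.get_state()["eef_rot"])
E
```

```text
0.003671961595715978
[0.4876 0.2457] [-1.0882 -1.4378 -1.4818 -0.9758 -2.3236 -3.4604 -0.8477 -1.8344]
[0.4328 0.2713 0.065 ] [0.3744 0.3003 0.065 ] dist 0.060488034580319594 0.12568762223848573
yaw handle 154.24055086462738 153.59747351229728
grip [0.402 0.287]
-115.75944913537262 [-0.0028 -0.0081  0.0163] [-53.7749  -7.5704  83.4581] [-179.8433   -0.4649 -114.8253]
```

```bash
python3 - <<'E'
from h import *
np.set_printoptions(precision=3,suppress=True)
S=r.camera_info("scene")
for n,p in dict(gc=(343,99),gh=(381,100),oc=(433,103),oh=(397,109),yc=(405,164),yh=(430,142)).items(): print(n,onz(S,p,.066))
E
```

```text
gc [0.221 0.353 0.066]
gh [0.267 0.468 0.066]
oc [0.335 0.621 0.066]
oh [0.319 0.5   0.066]
yc [0.518 0.432 0.066]
yh [0.471 0.539 0.066]
```

Call:
step_arm(deltas=[[0, 0, 0, -18, -3, 15, 1], [0, -0.004, 0.008, -18, -3, 15, 1], [0, -0.004, 0.008, -18, -3, 15, 1], [0, 0, 0, 0, 0, 15, 1], [0, 0, 0, 0, 0, 0, 1]])

```text
time_s: 1.7
tcp_pos: [0.4064, 0.2843, 0.1832]
eef_rot: [-179.8, 0.2, -116.2]
contact_force: [0.9, -0.2, -0.1]
gripper_width: 0.0878
```

```bash
python3 - <<'E'
from h import *
np.set_printoptions(precision=4,suppress=True)
print(r.grasp_offset,delta([.402,.287,.039],[180,0,-115.8]))
E
```

```text
0.0188 (array([-0.003 ,  0.0042, -0.0074]), array([  0.092 ,   5.5693, 144.1584]))
```

Call:
step_arm(deltas=[[0, 0, 0, 0, 3, 25, 1], [0, 0, 0, 0, 3, 25, 1], [0, 0, 0, 0, 0, 25, 1], [0, 0, 0, 0, 0, 25, 1], [0, 0, 0, 0, 0, 25, 1], [0, 0, 0, 0, 0, 12, 1], [0, 0, 0, 0, 0, 4, 1], [0, 0, 0, 0, 0, 0, 1]])

```text
time_s: 2.5
tcp_pos: [0.4036, 0.2904, 0.0436]
eef_rot: [-179.7, 0.6, -116.1]
contact_force: [0.5, -0.6, 0.4]
gripper_width: 0.0876
```

```bash
python3 - <<'E'
from h import *
np.set_printoptions(precision=4,suppress=True)
print(delta([.402,.287,.039],[180,0,-115.8]), r.get_state()["eef_rot"])
W=r.camera_info("wrist"); im=r.capture("wrist"); cv2.imwrite("pics/w2.png",im[:,:,::-1])
E
```

```text
(array([-0.0057,  0.0112, -0.0047]), array([ 3.7866, -0.0098,  4.5837])) [-179.6776    0.6407 -116.0653]
```

View pics/w2.png

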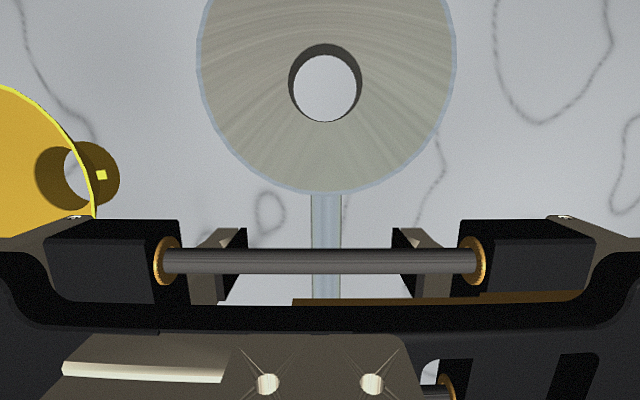

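The handle sits between the jaws, about 8 px right of centre. I'll correct by +4 mm and close.

Call:
step_arm(deltas=[[-0.005, 0.01, -0.005, 3.5, 0, 3, 1], [0, 0, 0, 0, 0, 1, 1], [0, 0, 0, 0, 0, 0, -1], [0, 0, 0, 0, 0, 0, -1], [0, 0, 0, 0, 0, 0, -1], [0, 0, 0, 0, 0, 0, -1], [0, 0, 0, 0, 0, 0, -1], [0, 0, 0, 0, 0, 0, -1], [0, 0, 0, 0, 0, 0, -1], [0, 0, 0, 0, 0, 0, -1]], squeeze=50)

```text
time_s: 3.55
tcp_pos: [0.4034, 0.2891, 0.0431]
eef_rot: [-179.9, 0.4, -115.7]
contact_force: [0.3, 0.5, -0.3]
gripper_width: 0.0292
```

Call:
step_arm(deltas=[[0, 0, 0, 0, 0, 4, -0.4], [0, 0, 0, 0, 0, 3, -0.4], [0, 0, 0, 0, 0, 0, -1], [0, 0, 0, 0, 0, 0, -1], [0, 0, 0, 0, 0, 0, -1], [0, 0, 0, 0, 0, 0, -1], [0, 0, 0, 0, 0, 0, -1]])

```text
time_s: 4.25
tcp_pos: [0.4034, 0.289, 0.0352]
eef_rot: [-179.9, 0.4, -115.7]
contact_force: [0.0, -0.6, 0.3]
gripper_width: 0.0156
```

Call:
step_arm(deltas=[[0, 0, 0, 0, 0, -10, -1], [0, 0, 0, 0, 0, -20, -1], [0, 0, 0, 0, 0, -25, -1], [0, 0, 0, 0, 0, -30, -1], [0, 0, 0, 0, 0, -30, -1], [0, 0, 0, 0, 0, -30, -1], [0, 0, 0, 0, 0, -25, -1], [0, 0, 0, 0, 0, -15, -1], [0, 0, 0, 0, 0, 0, -1]])

```text
time_s: 5.15
tcp_pos: [0.4009, 0.2857, 0.2321]
eef_rot: [-180.0, 0.3, -115.8]
contact_force: [-0.4, 0.8, -0.1]
gripper_width: 0.0155
```

```bash
cat > snap.py <<'E'
import sys
from h import *
k=sys.argv[1]; s=r.get_state()
for n in sys.argv[2:]:
    W=r.camera_info(n); im=r.capture(n); cv2.imwrite(f"pics/{n}{k}.png",im[:,:,::-1]); np.save(f"{n}{k}.npy",W["view"])
print(s["time_s"],s["tcp_pos"],s["eef_rot"],s["joints"],s["gripper_width"],s["contact_force"])
E
python3 snap.py 3 wrist side
```

```text
5.15 [0.4009328  0.28572262 0.23214666] [-179.99792293    0.29505097 -115.78877696] [ 5.83804407e+01  2.71398456e+00 -2.14059100e+01 -3.06484189e-02
 -6.55863731e+01  5.84337310e+00] 0.015491574920713347 [-0.44340784  0.81172343 -0.14151312]
```

View pics/wrist3.png

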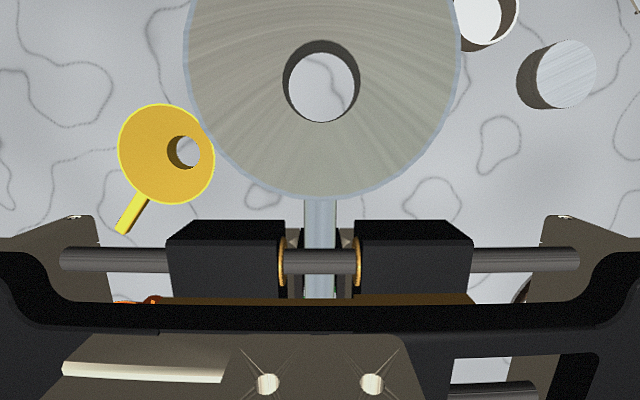

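View pics/side3.png

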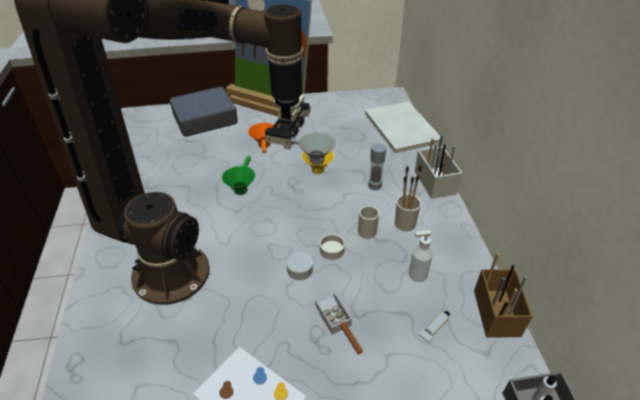

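Call:
step_arm(deltas=[[0, 0, 0, 15, -11, 0, -1], [0, 0, 0, 30, -22, 0, -1], [0, 0, 0, 34, -25, 0, -1], [0, 0, 0, 34, -25, 0, -1], [0, 0, 0, 34, -25, 0, -1], [0, 0, 0, 34, -25, 0, -1], [0, 0, 0, 34, -25, 0, -1], [0, 0, 0, 34, -25, 0, -1], [0, 0, 0, 15, -11, 0, -1], [0, 0, 0, 0, 0, 0, -1]])

```text
time_s: 6.25
tcp_pos: [0.4516, -0.0572, 0.2168]
eef_rot: [179.1, -1.0, -115.7]
contact_force: [-0.5, 0.1, -1.5]
gripper_width: 0.0157
```

```bash
python3 snap.py 4 wrist
```

```text
6.25 [ 0.45157621 -0.05721024  0.21683881] [ 179.08209781   -1.0197455  -115.69098738] [ 17.79940946   0.56941722 -25.80620776   0.11914753 -64.99215032
  46.44977678] 0.01565549108582773 [-0.45737641  0.14800881 -1.53730123]
```

View pics/wrist4.png

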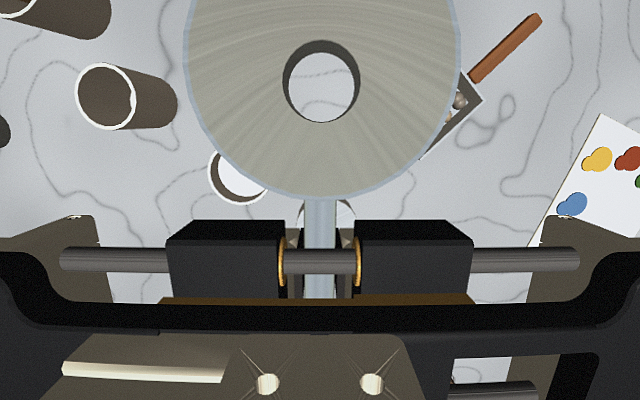

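```bash
python3 - <<'E'
import cv2
a=cv2.imread('pics/wrist4.png')
cv2.imwrite('pics/w4z.png',cv2.resize(a[45:145,60:190],None,fx=5,fy=5,interpolation=cv2.INTER_CUBIC)) 
cv2.imwrite('pics/w4y.png',cv2.resize(a[0:210,170:480],None,fx=2.5,fy=2.5,interpolation=cv2.INTER_CUBIC)) 
E
```

```text
(no output)
```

View pics/w4z.png

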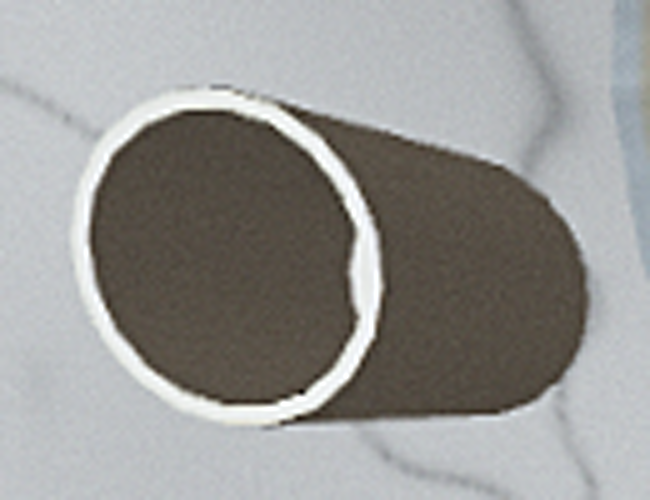

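View pics/w4y.png

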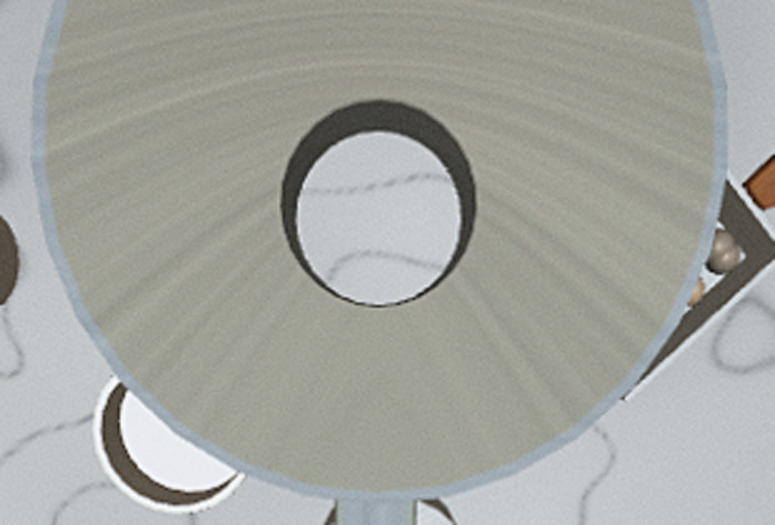

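```bash
python3 - <<'E'
from h import *
np.set_printoptions(precision=4,suppress=True)
W=r.camera_info("wrist"); W["view"]=np.load("wrist4.npy")
im=cv2.imread('pics/wrist4.png'); g=im.min(2).astype(int)
m=np.zeros(g.shape,np.uint8); m[45:145,68:142]=(g[45:145,68:142]>222)
cs,_=cv2.findContours(m,cv2.RETR_EXTERNAL,cv2.CHAIN_APPROX_NONE); c=max(cs,key=cv2.contourArea)[:,0]
el=cv2.fitEllipse(c); print(el,len(c))
p,e=circ([(W,q) for q in c],.032,.09); print("jar",p,np.percentile(e,[5,25,50,75,95]))
z=lambda x,y:(60+(x+.5)/5-.5,45+(y+.5)/5-.5)
print(circ([(W,z(73,230)),(W,z(383,285)),(W,z(205,87)),(W,z(260,425)),(W,z(120,365)),(W,z(335,150)),(W,z(100,140)),(W,z(350,370))],.032,.09))
# inner foot arcs no; funnel in tool frame
Rt=np.array([[1,-.001,-.0001],[.001,.9676,.2523],[-.0001,-.2523,.9676]]);o=np.array([0,-.0682,-.158])
T=dict(W); V=np.eye(4); V[:3,:3]=Rt.T; V[:3,3]=-Rt.T@o; T["view"]=V
y=lambda x,y:(170+(x+.5)/2.5-.5,(y+.5)/2.5-.5)
for zz in(-.0328,-.030):
  print("rim",circ([(T,y(*q)) for q in[(33,140),(727,110),(375,498),(95,345),(655,355),(720,190),(52,235),(250,475),(500,475)]],.0595,zz))
print("spout top",circ([(T,y(*q)) for q in[(281,200),(477,200),(379,100),(379,307),(310,130),(447,130),(310,275),(447,275)]],.022,.0352-.022))
print("spout foot",circ([(T,y(*q)) for q in[(296,215),(463,213),(380,131),(325,155),(435,155)]],.022,.0352))
E
```

```text
((104.78276824951172, 95.87919616699219), (57.58852767944336, 67.96762084960938), 149.26914978027344) 180
jar [0.63   0.0874] [-1.8767 -1.5834 -1.3099 -1.0938 -0.7937]
(array([0.63  , 0.0872]), array([-0.7885, -0.1634, -0.3937, -0.2214,  0.1849,  0.0405, -0.4567,
       -1.1629]))
rim (array([ 0.001 , -0.0956]), array([-1.6017, -1.4079,  0.0328, -0.1768, -0.2694, -1.4981, -1.9602,
        0.5272, -0.0098]))
rim (array([ 0.0011, -0.0946]), array([-0.1213,  0.0046, -0.2464,  0.3942,  0.0773, -0.4379, -0.9168,
        0.4328, -0.2102]))
spout top (array([ 0.0012, -0.0938]), array([0.4986, 0.615 , 0.4213, 0.6979, 0.4252, 0.3226, 0.2786, 0.2249]))
spout foot (array([ 0.0016, -0.0927]), array([-0.1146, -0.1664,  0.3412, -0.2413, -0.1617]))
```

```bash
python3 - <<'E'
from h import *
np.set_printoptions(precision=4,suppress=True)
print(delta([.5462,.129,.21],[180,0,-115.7]))
E
```

```text
(array([ 0.0164, -0.0178,  0.0002]), array([-208.3447,   -5.227 ,    2.8772]))
```

Call:
step_arm(deltas=[[0.005, -0.006, 0, -15, 0, 0, -1], [0.005, -0.006, 0, -25, -1, 0, -1], [0.005, -0.006, 0, -30, -1, 0, -1], [0, 0, 0, -30, -1, 0, -1], [0, 0, 0, -30, -1, 0, -1], [0, 0, 0, -30, -1, 0, -1], [0, 0, 0, -25, 0, 0, -1], [0, 0, 0, -15, 0, 0, -1], [0, 0, 0, -5, 0, 0, -1], [0, 0, 0, 0, 0, 0, -1]])

```text
time_s: 7.3
tcp_pos: [0.5423, 0.1443, 0.2102]
eef_rot: [179.6, -0.1, -115.2]
contact_force: [-0.3, -0.4, -2.4]
gripper_width: 0.0153
```

```bash
python3 - <<'E'
from h import *
np.set_printoptions(precision=4,suppress=True)
print(r.get_state()["tcp_pos"],delta([.5462,.129,.18],[180,0,-115.7]))
E
```

```text
[0.5423 0.1443 0.2102] (array([ 0.0066, -0.0022,  0.0086]), array([ 12.1471, -10.2639,  30.1439]))
```

Call:
step_arm(deltas=[[0.003, -0.001, -0.004, 6, -5, 8, -1], [0.003, -0.001, -0.004, 6, -5, 8, -1], [0, 0, 0, 0, 0, 8, -1], [0, 0, 0, 0, 0, 4, -1], [0, 0, 0, 0, 0, 0, -1]])

```text
time_s: 7.8
tcp_pos: [0.5444, 0.1246, 0.1793]
eef_rot: [179.9, -0.0, -114.9]
contact_force: [-0.7, -0.8, -1.0]
gripper_width: 0.0154
```

```bash
python3 - <<'E'
from h import *
np.set_printoptions(precision=4,suppress=True)
print(r.get_state()["tcp_pos"],delta([.5462,.129,.15],[180,0,-115.7]))
E
python3 snap.py 5 wrist side
```

```text
[0.5444 0.1246 0.1793] (array([ 0.0012, -0.0008,  0.0143]), array([-4.7833,  0.1956, 29.3117]))
7.8 [0.54440762 0.12458473 0.17931531] [ 1.79929488e+02 -4.63961744e-02 -1.14881154e+02] [ 3.29507357e+01  1.17778529e+01 -1.80027901e+01 -4.02792970e-02
 -6.02961782e+01  3.21880647e+01] 0.015357678107724287 [-0.66280484 -0.81701392 -1.00602199]
```

View pics/wrist5.png

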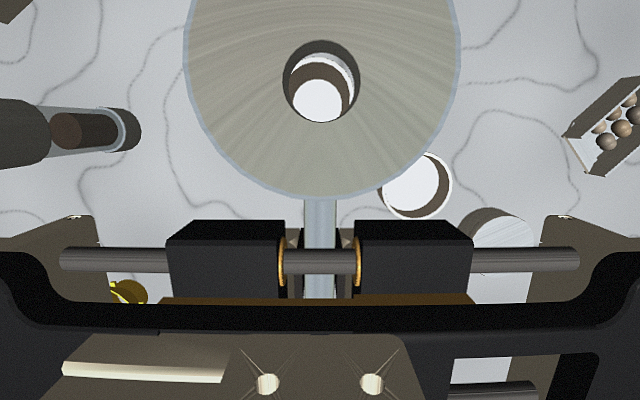

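View pics/side5.png

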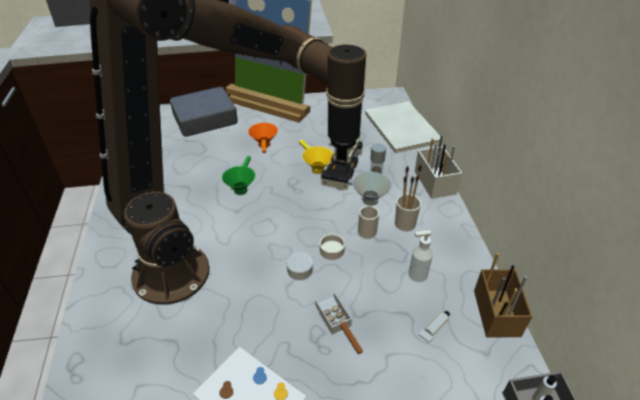

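Call:
step_arm(deltas=[[0, 0, -0.012, -4, 0, 6, -1], [0, 0, 0, 0, 0, 8, -1], [0, 0, 0, 0, 0, 8, -1], [0, 0, 0, 0, 0, 4, -1], [0, 0, 0, 0, 0, 0, -1]])

```text
time_s: 8.4
tcp_pos: [0.547, 0.1296, 0.1521]
eef_rot: [-180.0, 0.0, -114.1]
contact_force: [-0.2, -0.5, -1.7]
gripper_width: 0.0153
```

```bash
python3 - <<'E'
from h import *
np.set_printoptions(precision=4,suppress=True)
print(r.get_state()["tcp_pos"],delta([.5462,.129,.105],[180,0,-115.7]))
E
python3 snap.py 6 wrist
python3 - <<'E'
import cv2
a=cv2.imread('pics/wrist6.png')
cv2.imwrite('pics/w6z.png',cv2.resize(a[25:140,260:380],None,fx=5,fy=5,interpolation=cv2.INTER_CUBIC)) 
E
```

```text
[0.547  0.1296 0.1521] (array([-0.    ,  0.0008,  0.0284]), array([ 0.9428,  0.4766, 47.1452]))
8.4 [0.54700317 0.12963142 0.15214595] [-1.79999018e+02  4.70551254e-02 -1.14072148e+02] [ 3.32639512e+01  1.34730246e+01 -1.96862770e+01 -2.93626329e-02
 -5.68005587e+01  3.26799695e+01] 0.015331873641729662 [-0.2329958  -0.45593608 -1.70279657]
```

View pics/w6z.png

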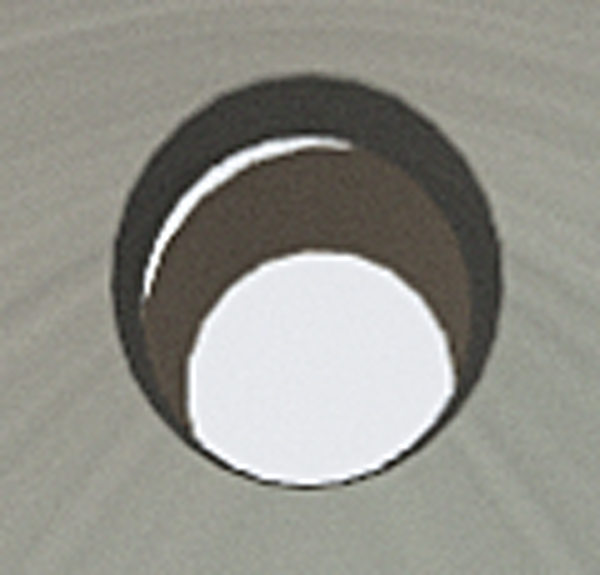

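```bash
python3 - <<'E'
from h import *
np.set_printoptions(precision=4,suppress=True)
W=r.camera_info("wrist"); W["view"]=np.load("wrist6.npy")
z=lambda x,y:(260+(x+.5)/5-.5,25+(y+.5)/5-.5)
s=r.get_state(); R=Rm(s["eef_rot"]);p=s["tcp_pos"]
J=[(W,z(*q)) for q in[(150,290),(170,242),(200,200),(250,160),(300,148),(350,148)]]
print("jar",circ(J,.028,.09))
zf=p[2]-.0365
F=[(W,z(*q)) for q in[(143,300),(165,225),(225,155),(300,135),(375,152),(440,210),(470,290)]]
c,e=circ(F,.022,zf);print("foot",c,e, R.inv().apply(np.array([*c,zf])-p))
Sx=[(W,z(*q)) for q in[(113,285),(502,285),(310,75),(310,490),(170,150),(445,145),(170,425),(450,425)]]
c,e=circ(Sx,.022,zf+.022);print("top",c,e,R.inv().apply(np.array([*c,zf+.022])-p))
E
```

```text
jar (array([0.6296, 0.0875]), array([-0.1063, -0.1658,  0.0373,  0.4949, -0.064 , -0.2879]))
foot [0.6319 0.0905] [-0.4916 -0.4215  0.403   0.1931 -0.0309 -0.311  -0.3889] [ 0.0012 -0.0933  0.0365]
top [0.6319 0.0904] [ 0.677   0.3755  1.0313  0.4804 -0.0989  0.0244  0.2027  0.447 ] [ 0.0013 -0.0934  0.0145]
```

Call:
step_arm(deltas=[[0, 0, 0, 3.7, 0.6, 3, -1], [0, 0, 0, 0, 0, 5, -1], [0, 0, 0, 0, 0, 3, -1], [0, 0, 0, 0, 0, 0, -1], [0, 0, 0, 0, 0, 0, -1]])

```text
time_s: 8.95
tcp_pos: [0.5451, 0.1263, 0.141]
eef_rot: [-180.0, 0.1, -114.1]
contact_force: [0.7, 0.6, -1.2]
gripper_width: 0.0155
```

```bash
cat > foot.py <<'E'
from h import *
np.set_printoptions(precision=4,suppress=True)
s=r.get_state();R=Rm(s["eef_rot"]);p=s["tcp_pos"]
f=p+R.apply([.0012,-.0933,.0365]); e=np.array([.6298,.0874,.068])-f
print(p,s["eef_rot"],s["contact_force"],"foot",f,"err tool mm",R.inv().apply(e)*1000)
E
python3 foot.py
```

```text
[0.5451 0.1263 0.141 ] [-179.9535    0.0926 -114.0654] [ 0.7414  0.6371 -1.2166] foot [0.6299 0.0872 0.1045] err tool mm [-0.0625  0.1891 36.5384]
```

Aligned to 0.2 mm. Descending.

Call:
step_arm(deltas=[[0, 0, 0, 0, 0, 8, -1], [0, 0, 0, 0, 0, 8, -1], [0, 0, 0, 0, 0, 4, -1], [0, 0, 0, 0, 0, 0, -1], [0, 0, 0, 0, 0, 0, -1]])

```text
time_s: 9.45
tcp_pos: [0.5452, 0.1263, 0.119]
eef_rot: [-180.0, 0.1, -114.1]
contact_force: [-0.2, 0.0, -1.2]
gripper_width: 0.0157
```

```bash
python3 foot.py; python3 snap.py 7 wrist
python3 - <<'E'
import cv2
a=cv2.imread('pics/wrist7.png')
cv2.imwrite('pics/w7z.png',cv2.resize(a[25:140,260:380],None,fx=5,fy=5,interpolation=cv2.INTER_CUBIC)) 
E
```

```text
[0.5452 0.1263 0.119 ] [-179.9625    0.0798 -114.068 ] [-0.2331  0.0179 -1.1767] foot [0.6299 0.0872 0.0825] err tool mm [-0.0887  0.1618 14.5184]
9.45 [0.54515284 0.12634719 0.11895892] [-1.79962507e+02  7.98407902e-02 -1.14068040e+02] [ 3.30843555e+01  1.51778708e+01 -2.23461160e+01 -1.49053603e-02
 -5.23886020e+01  3.28566658e+01] 0.015671421694057313 [-0.2330652   0.01789469 -1.17665483]
```

View pics/w7z.png

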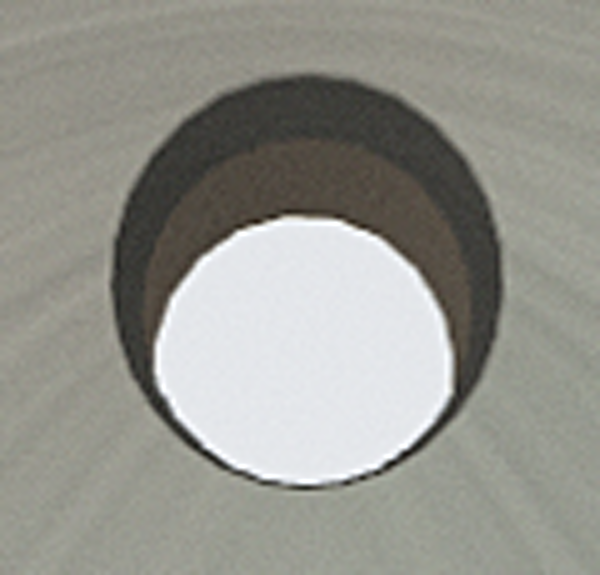

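Call:
step_arm(deltas=[[0, 0, 0, 0, 0, 5, -1], [0, 0, 0, 0, 0, 4, -1], [0, 0, 0, 0, 0, 2, -1], [0, 0, 0, 0, 0, 0, -1]])

```text
time_s: 9.9
tcp_pos: [0.5454, 0.1265, 0.1074]
eef_rot: [-179.9, 0.1, -114.1]
contact_force: [0.1, -0.0, -1.2]
gripper_width: 0.0154
```

```bash
python3 foot.py
```

```text
[0.5454 0.1265 0.1074] [-179.9336    0.1223 -114.0655] [ 0.0847 -0.0187 -1.1521] foot [0.6302 0.0874 0.071 ] err tool mm [0.2034 0.3504 3.0462]
```

Call:
step_arm(deltas=[[0, 0, 0, 0, 0, 1, -1], [0, 0, 0, 0, 0, 1, -1], [0, 0, 0, 0, 0, 1, -1], [0, 0, 0, 0, 0, 0, -1]])

```text
time_s: 10.3
tcp_pos: [0.5456, 0.1266, 0.1044]
eef_rot: [-179.9, 0.1, -114.1]
contact_force: [-0.0, -0.1, -1.4]
gripper_width: 0.0155
```

Call:
step_arm(deltas=[[0, 0, 0, 0, 0, 1, -1], [0, 0, 0, 0, 0, 0, -1]])

```text
time_s: 10.5
tcp_pos: [0.5457, 0.1267, 0.1035]
eef_rot: [-179.9, 0.2, -114.1]
contact_force: [-0.2, -0.1, -0.1]
gripper_width: 0.0157
```

Call:
step_arm(deltas=[[0, 0, 0, 0, 0, 1, -1], [0, 0, 0, 0, 0, 0, -1]])

```text
time_s: 10.7
tcp_pos: [0.546, 0.1268, 0.103]
eef_rot: [-179.9, 0.2, -114.0]
contact_force: [-0.4, 0.8, 1.1]
gripper_width: 0.0157
```

Contact: the force went from −1.4 to +1.1 N, at the expected height. Opening the gripper.

Call:
step_arm(deltas=[[0, 0, 0, 0, 0, 0, -0.5], [0, 0, 0, 0, 0, 0, -0.4], [0, 0, 0, 0, 0, 0, -0.2], [0, 0, 0, 0, 0, 0, 0], [0, 0, 0, 0, 0, 0, 0], [0, 0, 0, 0, 0, 0, 0]])

```text
time_s: 11.3
tcp_pos: [0.5466, 0.1269, 0.1033]
eef_rot: [-179.8, 0.2, -114.0]
contact_force: [-0.1, 0.1, -0.6]
gripper_width: 0.0433
```

```bash
python3 snap.py 8 wrist side
```

```text
11.3 [0.5466176  0.12694925 0.10330942] [-179.81421701    0.22982078 -114.03459012] [ 3.30831490e+01  1.62018028e+01 -2.33592778e+01  4.07024400e-02
 -5.01450618e+01  3.28558844e+01] 0.04327803275975787 [-0.12924259  0.07509521 -0.63317805]
```

View pics/wrist8.png

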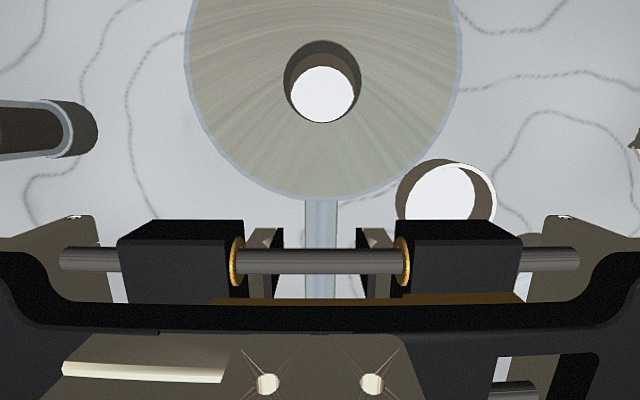

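View pics/side8.png

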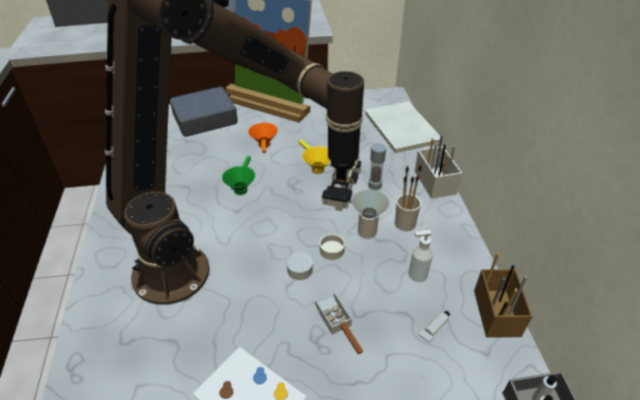

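Call:
step_arm(deltas=[[0, 0, 0, 0, 0, -10, 0], [0, 0, 0, 0, 0, -25, 0], [0, 0, 0, 0, 0, -30, 0.2], [0, 0, 0, 0, 0, -30, 1], [0, 0, 0.1, 0, 0, -30, 1], [0, 0, 0.14, 0, 0, -25, 1], [0, 0, 0.14, 0, 0, 0, 1], [0, 0, 0.14, 0, 0, 0, 1], [0, 0, 0.14, 0, 0, 0, 1], [0, 0, 0.14, 0, 0, 0, 1]])

```text
time_s: 12.4
tcp_pos: [0.5459, 0.1259, 0.268]
eef_rot: [180.0, 0.6, -161.5]
contact_force: [1.0, -0.5, 0.5]
gripper_width: 0.0874
```

```bash
python3 - <<'E'
from h import *
np.set_printoptions(precision=4,suppress=True)
print(r.get_state()["eef_rot"],delta([.46,-.165,.26],[180,0,-161]))
E
```

```text
[ 179.9662    0.607  -161.4829] (array([ 0.0005,  0.0106, -0.0084]), array([ 173.955 , -248.5322,    6.0345]))
```

Call:
step_arm(deltas=[[0, 0, 0, 15, -22, 0, 1], [0, 0, 0, 25, -36, 0, 1], [0, 0, 0, 25, -36, 0, 1], [0, 0, 0, 25, -36, 0, 1], [0, 0, 0, 25, -36, 0, 1], [0, 0, 0, 25, -36, 0, 1], [0, 0, 0, 20, -28, 0, 1], [0, 0, 0, 10, -14, 0, 1], [0, 0, 0, 0, 0, 0, 1]])

```text
time_s: 13.3
tcp_pos: [0.457, -0.1685, 0.2737]
eef_rot: [-179.9, 1.1, -161.6]
contact_force: [0.6, 0.1, 0.7]
gripper_width: 0.0876
```

```bash
python3 snap.py 9 wrist
```

```text
13.3 [ 0.45698321 -0.16853251  0.27368425] [-179.88524919    1.06581741 -161.62864195] [  2.79816482   0.20390582 -18.43208985  -0.18649236 -70.30660043
  15.63335114] 0.08763136447142686 [0.59496867 0.07157419 0.68533971]
```

View pics/wrist9.png

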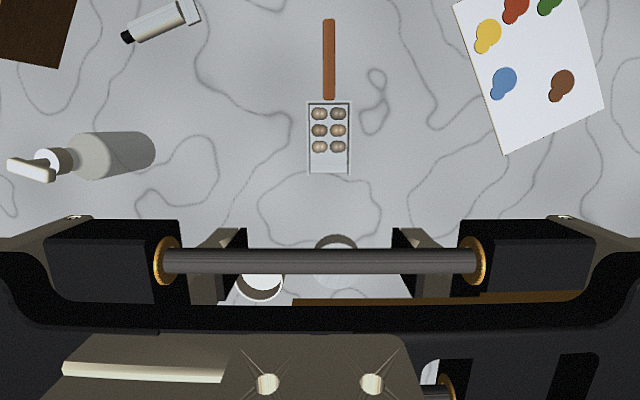

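```bash
python3 - <<'E'
import cv2
a=cv2.imread('pics/wrist9.png')
cv2.imwrite('pics/w9z.png',cv2.resize(a[10:180,290:370],None,fx=3.5,fy=3.5,interpolation=cv2.INTER_CUBIC)) 
E
```

```text
(no output)
```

View pics/w9z.png

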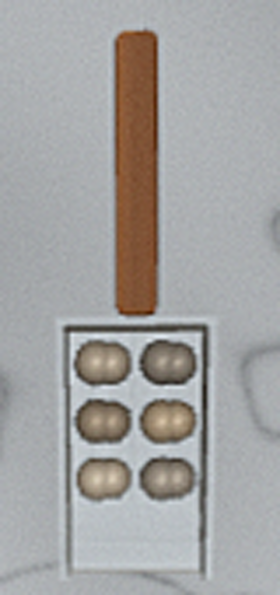

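```bash
python3 - <<'E'
from h import *
np.set_printoptions(precision=4,suppress=True)
W=r.camera_info("wrist"); W["view"]=np.load("wrist9.npy")
z=lambda x,y:(290+(x+.5)/3.5-.5,10+(y+.5)/3.5-.5)
e=onz(W,z(136,32),.042);n=onz(W,z(137,313),.042)
bl=onz(W,z(59,319),.036);br=onz(W,z(216,319),.036);l=onz(W,z(138,573),.014)
print(e,n,bl,br,l)
L=lambda a,b:np.hypot(*(a-b)[:2])
print("handle len",L(e,n),"width",L(bl,br),"end-lip",L(e,l),"end-back",L(e,(bl+br)/2))
for a,b in((e,n),(e,l),(e,(bl+br)/2)): d=b-a;print(np.degrees(np.arctan2(d[1],d[0])))
d=(l-e)[:2];u=d/np.hypot(*d); g=e[:2]+.045*u; print("origin",e[:2]+.14*u,l[:2]-.062*u,"grip",g)
E
```

```text
[ 0.514  -0.3626  0.042 ] [ 0.4825 -0.2708  0.042 ] [ 0.5105 -0.2599  0.036 ] [ 0.4531 -0.2788  0.036 ] [ 0.4483 -0.1727  0.014 ]
handle len 0.09705960478637289 width 0.06042683932829369 end-lip 0.20097197245184475 end-back 0.09865592984611793
108.91581322975931
109.07369048067801
109.05483256936468
origin [ 0.4683 -0.2303] [ 0.4686 -0.2312] grip [ 0.4993 -0.3201]
```

```bash
cat > go.py <<'E'
import sys
from h import *
np.set_printoptions(precision=4,suppress=True)
a=[float(x) for x in sys.argv[1:7]]
s=r.get_state();print(s["tcp_pos"],s["eef_rot"],s["joints"].round(1),s["contact_force"].round(1)); rv,d=delta(a[:3],a[3:]);print("rot",rv,"mm",d)
E
python3 - <<'E'
from h import *
z=Rm([145,0,-161]).apply([0,0,1]); g=np.array([.4993,-.32,.034]); t=g+.0188*z; print(t,t-.15*z)
E
python3 go.py .523 -.39 .17 145 0 -161
```

```text
[ 0.49578932 -0.30980425  0.01859994] [ 0.52380005 -0.39115333  0.14147275]
[ 0.4574 -0.1679  0.2738] [-179.8816    1.087  -161.6134] [  2.9   0.2 -18.4  -0.2 -70.3  15.6] [ 0.4 -0.   0. ]
rot [-0.613   0.0216 -0.0046] mm [   9.7627 -231.2842  104.1002]
```

Call:
step_arm(deltas=[[0, 0, 0, 2, -25, 5, 1], [0, 0, 0, 2, -38, 10, 1], [0, 0, 0, 2, -38, 10, 1], [0, 0, 0, 2, -38, 10, 1], [-0.1, 0.005, 0, 2, -38, 10, 1], [-0.13, 0.005, 0, 0, -25, 0, 1], [-0.13, 0.005, 0, 0, 0, 0, 1], [-0.13, 0.005, 0, 0, 0, 0, 1], [-0.1, 0, 0, 0, 0, 0, 1], [0, 0, 0, 0, 0, 0, 1]])

```text
time_s: 14.35
tcp_pos: [0.5216, -0.3605, 0.2274]
eef_rot: [144.9, 0.4, -160.3]
contact_force: [0.8, 0.1, -0.8]
gripper_width: 0.0878
```

```bash
python3 go.py .523 -.389 .142 145 0 -161
```

```text
[ 0.5216 -0.3605  0.2274] [ 144.9202    0.4122 -160.3078] [ -31.2   36.1   26.8  -22.7 -107.7   49.3] [ 0.8  0.1 -0.8]
rot [ 0.0014 -0.001   0.014 ] mm [  8.9237 -71.3335  54.1568]
```

Call:
step_arm(deltas=[[0, 0, 0.007, 4, -20, 15, 1], [0, 0, 0.007, 5, -26, 20, 1], [0, 0, 0, 0, -20, 14, 1], [0, 0, 0, 0, -6, 5, 1], [0, 0, 0, 0, 0, 0, 1]])

```text
time_s: 14.85
tcp_pos: [0.5272, -0.3884, 0.1398]
eef_rot: [145.3, -0.1, -160.7]
contact_force: [0.2, -0.4, 0.7]
gripper_width: 0.0876
```

```bash
python3 go.py .4958 -.3098 .0186 145 0 -161; python3 snap.py 10 wrist
```

```text
[ 0.5272 -0.3884  0.1398] [ 145.3276   -0.0906 -160.6634] [ -32.3   41.4   24.7  -21.  -101.1   52.7] [ 0.2 -0.4  0.7]
rot [-0.0057 -0.0047  0.0039] mm [  3.4354   0.6317 147.8314]
14.85 [ 0.52724112 -0.38844393  0.13981435] [ 1.45327625e+02 -9.06236300e-02 -1.60663364e+02] [ -32.34419044   41.42599929   24.71113026  -20.99935111 -101.05244526
   52.73308262] 0.08759920887111575 [ 0.15053628 -0.4196658   0.71284064]
```

View pics/wrist10.png

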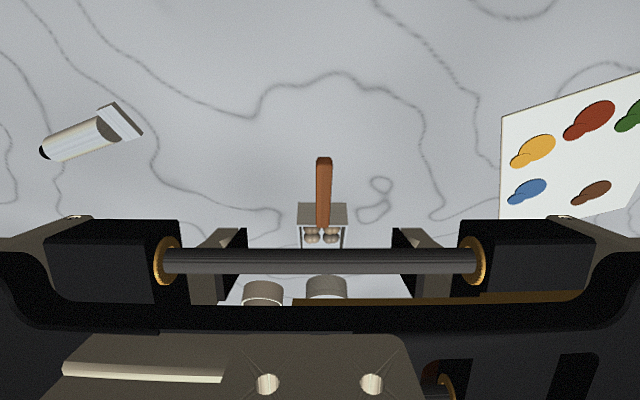

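Call:
step_arm(deltas=[[0, 0, 0, 2, 0, 15, 1], [0, 0, 0, 1, 0, 25, 1], [0, 0, 0, 0, 0, 30, 1], [0, 0, 0, 0, 0, 25, 1], [0, 0, 0, 0, 0, 15, 1], [0, 0, 0, 0, 0, 0, 1]])

```text
time_s: 15.5
tcp_pos: [0.509, -0.3294, 0.0587]
eef_rot: [146.3, 0.6, -160.4]
contact_force: [-0.7, -0.6, 0.3]
gripper_width: 0.0878
```

```bash
python3 go.py .4958 -.3098 .0186 145 0 -161
```

```text
[ 0.509  -0.3294  0.0587] [ 146.3347    0.5554 -160.3839] [-29.3  40.2  11.5 -21.8 -87.9  55.1] [-0.7 -0.6  0.3]
rot [-0.0232  0.0019  0.0143] mm [ 6.2534 -3.1187 46.0753]
```

Call:
step_arm(deltas=[[-0.012, 0, 0.008, 3, -2, 15, 1], [-0.012, 0, 0.007, 3, -2, 15, 1], [0, 0, 0, 0, 0, 8, 1], [0, 0, 0, 0, 0, 3, 1], [0, 0, 0, 0, 0, 0, 1]])

```text
time_s: 16.0
tcp_pos: [0.4991, -0.3137, 0.0249]
eef_rot: [145.3, 0.3, -161.1]
contact_force: [-0.4, -0.8, -0.6]
gripper_width: 0.0879
```

```bash
python3 go.py .4958 -.3098 .0186 145 0 -161; python3 snap.py 11 side wrist;python3 - <<'E'
import cv2
a=cv2.imread('pics/side11.png')
cv2.imwrite('pics/s11z.png',cv2.resize(a[240:380,260:420],None,fx=4.2,fy=4.2,interpolation=cv2.INTER_CUBIC)) 
E
```

```text
[ 0.4991 -0.3137  0.0249] [ 145.2503    0.2977 -161.0787] [-29.1  41.5   8.6 -22.7 -84.7  55.8] [-0.4 -0.8 -0.6]
rot [-0.0044  0.005   0.0018] mm [1.909  0.2953 7.8831]
16.0 [ 0.4991105  -0.3136717   0.02491865] [ 145.25034062    0.29770087 -161.07872608] [-29.0808143   41.49349774   8.61434711 -22.71944456 -84.68137294
  55.83942642] 0.08792504729087361 [-0.4238655  -0.82800447 -0.5603433 ]
```

View pics/s11z.png

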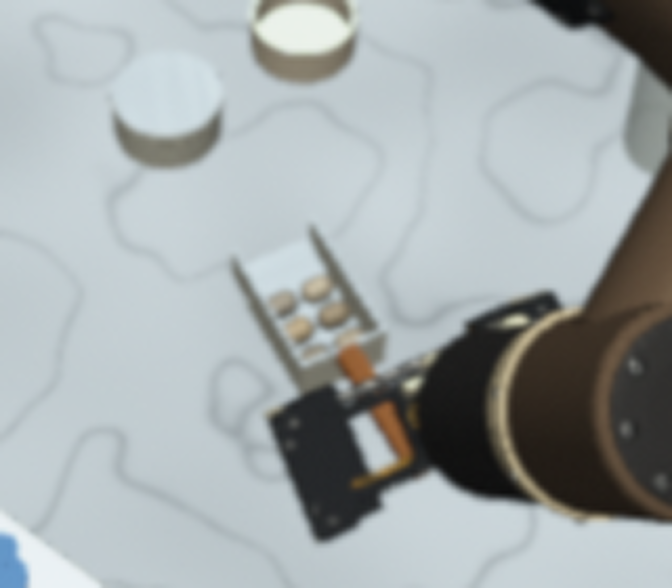

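View pics/wrist11.png

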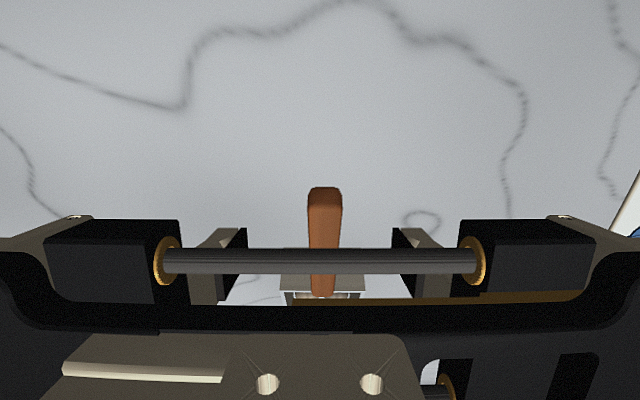

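The handle is straddled, with no contact. Moving the last 6 mm, then closing.

Call:
step_arm(deltas=[[0, 0, 0, 2, 0, 5, 1], [0, 0, 0, 0, 0, 2, 1], [0, 0, 0, 0, 0, 0, 0.3], [0, 0, 0, 0, 0, 0, -0.3], [0, 0, 0, 0, 0, 0, -1], [0, 0, 0, 0, 0, 0, -1], [0, 0, 0, 0, 0, 0, -1], [0, 0, 0, 0, 0, 0, -1], [0, 0, 0, 0, 0, 0, -1], [0, 0, 0, 0, 0, 0, -1]], squeeze=60)

```text
time_s: 17.1
tcp_pos: [0.4968, -0.3116, 0.0202]
eef_rot: [145.4, 0.4, -161.1]
contact_force: [0.7, 0.6, -0.7]
gripper_width: 0.029
```

Call:
step_arm(deltas=[[0, 0, 0, 0, 0, 0, -1], [0, 0, 0, 0, 0, 0, -1], [0, 0, 0, 0, 0, 0, -1]])

```text
time_s: 17.4
tcp_pos: [0.4967, -0.3117, 0.0202]
eef_rot: [145.4, 0.4, -161.1]
contact_force: [0.4, -0.2, 0.6]
gripper_width: 0.0158
```

```bash
python3 go.py .4958 -.3098 .0186 145 0 -161
```

```text
[ 0.4967 -0.3117  0.0202] [ 145.4115    0.3888 -161.0699] [-29.   41.5   7.9 -22.7 -83.8  56.1] [ 0.4 -0.2  0.6]
rot [-0.0072  0.0063  0.0029] mm [0.2411 0.778  2.4703]
```

```bash
cat > scoop.py <<'E'
import sys
from h import *
np.set_printoptions(precision=4,suppress=True)
import os
s=r.get_state();R=Rm(s["eef_rot"]);p=s["tcp_pos"]
if not os.path.exists("rel.npz"):
    So=np.array([.4684,-.2307,0]);SR=Rm([0,0,109])
    np.savez("rel.npz",t=R.inv().apply(So-p),q=(R.inv()*SR).as_quat())
k=np.load("rel.npz");t=k["t"];q=Rot.from_quat(k["q"])
SR=R*q; So=p+R.apply(t)
lip=So+SR.apply([.062,0,.014])
e=SR.apply(np.eye(3)); print("t",s["time_s"],"tcp",p,s["eef_rot"],"w",s["gripper_width"],"F",s["contact_force"].round(1),"\nq",s["joints"].round(1)," scoop",So,"euler",SR.as_euler('xyz',degrees=True),"lip",lip)
if len(sys.argv)>1:
    a=[float(x) for x in sys.argv[1:]] # lip target xyz, pitch(nose down), yaw
    TR=Rot.from_euler('xyz',[0,a[3],a[4]],degrees=True)
    TO=np.array(a[:3])-TR.apply([.062,0,.014])
    tR=TR*q.inv(); tp=TO-tR.apply(t)
    print("target tcp",tp,tR.as_euler('xyz',degrees=True),"rot",(R.inv()*tR).as_rotvec(),"mm",R.inv().apply(tp-p)*1000)
E
python3 scoop.py
```

```text
t 17.4 tcp [ 0.4967 -0.3117  0.0202] [ 145.4115    0.3888 -161.0699] w 0.015789991026681747 F [ 0.4 -0.2  0.6] 
q [-29.   41.5   7.9 -22.7 -83.8  56.1]  scoop [ 0.4684 -0.2307 -0.    ] euler [  0.   0. 109.] lip [ 0.4482 -0.1721  0.014 ]
```

Call:
step_arm(deltas=[[0, 0, 0, 0, 3, -4, -1], [0, 0, 0, 0, 6, -8, -1], [0, 0, 0, 0, 8, -12, -1], [0, 0, 0, 0, 8, -12, -1], [0, 0, 0, 0, 4, -6, -1], [0, 0, 0, 0, 0, 0, -1]])

```text
time_s: 18.0
tcp_pos: [0.497, -0.3123, 0.0764]
eef_rot: [145.5, 0.5, -161.1]
contact_force: [0.3, -1.5, -1.7]
gripper_width: 0.0152
```

```bash
python3 scoop.py; python3 snap.py 12 side scene;python3 - <<'E'
import cv2
a=cv2.imread('pics/side12.png')
cv2.imwrite('pics/s12z.png',cv2.resize(a[200:400,240:460],None,fx=3,fy=3,interpolation=cv2.INTER_CUBIC)) 
E
```

```text
t 18.0 tcp [ 0.497  -0.3123  0.0764] [ 145.5461    0.4587 -161.0813] w 0.015223864355355544 F [ 0.3 -1.5 -1.7] 
q [-29.   38.    9.6 -22.6 -88.5  54.1]  scoop [ 0.4688 -0.2314  0.056 ] euler [ -0.0698   0.1346 108.9875] lip [ 0.4486 -0.1727  0.0699]
18.0 [ 0.49697695 -0.31232279  0.07640361] [ 145.54609173    0.45874593 -161.0813396 ] [-29.02443098  37.9737745    9.63052247 -22.5817784  -88.52988327
  54.13079518] 0.015223864355355544 [ 0.26888706 -1.52040197 -1.65886639]
```

View pics/s12z.png

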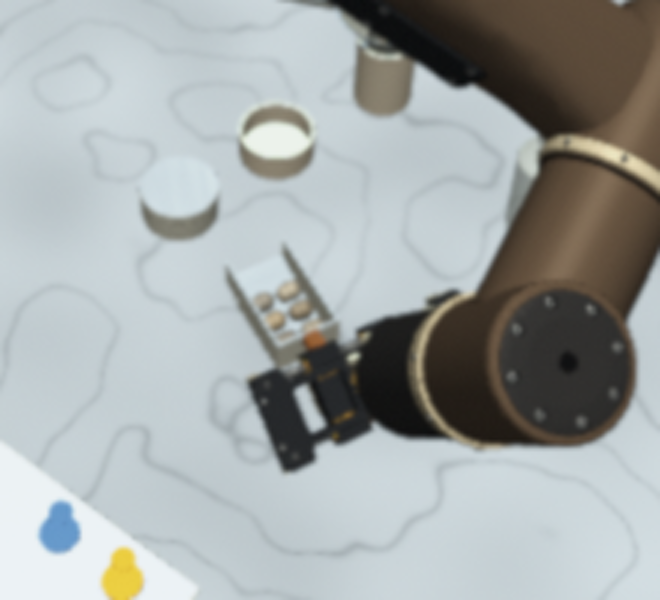

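View pics/scene12.png

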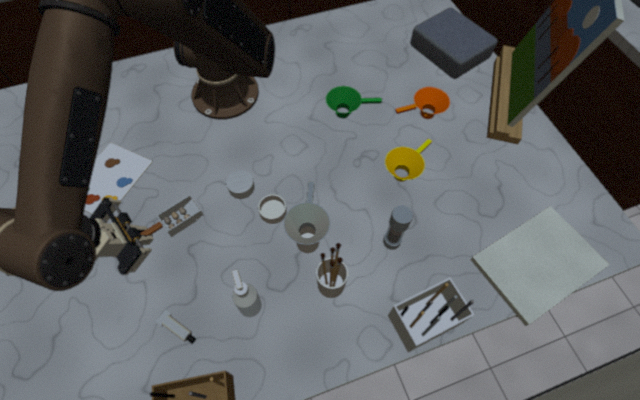

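Call:
step_arm(deltas=[[0, 0, 0, 0, 8, -11, -1], [0, 0, 0, 0, 14, -20, -1], [0, 0, 0, 0, 16, -23, -1], [0, 0, 0, 0, 16, -23, -1], [0, 0, 0, 0, 12, -17, -1], [0, 0, 0, 0, 5, -7, -1], [0, 0, 0, 0, 0, 0, -1]])

```text
time_s: 18.8
tcp_pos: [0.4936, -0.3101, 0.2034]
eef_rot: [145.2, 0.1, -161.1]
contact_force: [0.6, -0.1, -2.6]
gripper_width: 0.0152
```

```bash
python3 scoop.py .613 .022 .205 0 80
```

```text
t 18.8 tcp [ 0.4936 -0.3101  0.2034] [ 145.1674    0.1106 -161.0943] w 0.015237623327067787 F [ 0.6 -0.1 -2.6] 
q [ -29.    31.7   16.   -23.  -100.7   49. ]  scoop [ 0.4652 -0.2291  0.1836] euler [  0.2778  -0.2445 108.9761] lip [ 0.4451 -0.1705  0.1978]
target tcp [ 0.5877 -0.1236  0.2112] [145.4115   0.3888 169.9301] rot [ 0.0064 -0.2919  0.413 ] mm [-149.5453  124.1071   77.2191]
```

Call:
step_arm(deltas=[[0, -0.02, 0.03, -8, 12, 7, -1], [0, -0.04, 0.057, -15, 21, 13, -1], [0, -0.045, 0.065, -18, 25, 16, -1], [0, -0.045, 0.065, -18, 25, 16, -1], [0, -0.045, 0.065, -18, 25, 16, -1], [0, -0.045, 0.065, -15, 22, 14, -1], [0, -0.03, 0.04, -10, 12, 8, -1], [0, -0.02, 0.025, -5, 6, 4, -1], [0, 0, 0, 0, 0, 0, -1]])

```text
time_s: 19.7
tcp_pos: [0.5752, -0.1165, 0.1987]
eef_rot: [144.8, -1.0, 168.7]
contact_force: [0.5, -0.2, -1.3]
gripper_width: 0.0151
```

```bash
python3 scoop.py .613 .022 .205 0 80; python3 snap.py 13 side scene
```

```text
t 19.7 tcp [ 0.5752 -0.1165  0.1987] [144.7659  -1.0201 168.7069] w 0.015134118628916574 F [ 0.5 -0.2 -1.3] 
q [-17.4  20.4   1.6 -35.7 -78.9  15.2]  scoop [ 0.5911 -0.032   0.1795] euler [ 1.4081 -0.6473 78.7652] lip [0.6035 0.0285 0.1942]
target tcp [ 0.5877 -0.1236  0.2112] [145.4115   0.3888 169.9301] rot [ 0.0114 -0.0079 -0.0316] mm [-13.3982   3.7064 -12.9666]
19.7 [ 0.57523268 -0.11654111  0.19870481] [144.76585159  -1.02005323 168.70686326] [-17.36541468  20.38248818   1.57647315 -35.65960019 -78.94164264
  15.24547056] 0.015134118628916574 [ 0.47059026 -0.17898892 -1.28532484]
```

View pics/side13.png

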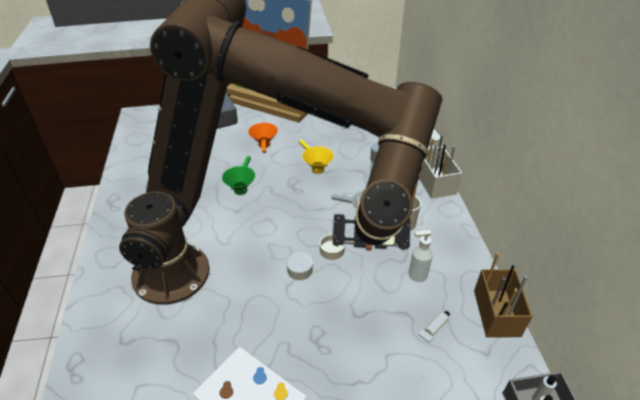

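View pics/scene13.png

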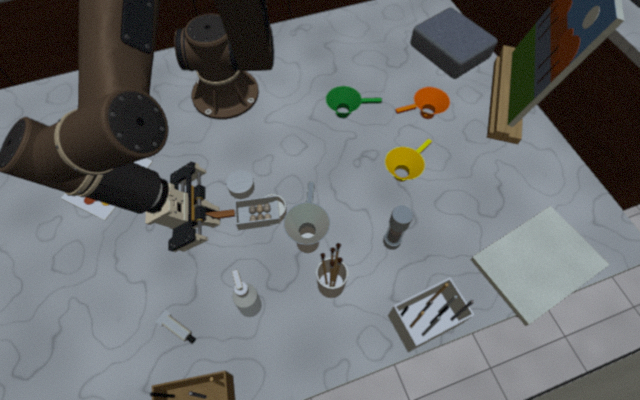

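```bash
python3 scoop.py .625 .060 .185 0 80; python3 - <<'E'
from h import *
np.set_printoptions(precision=4,suppress=True)
S=r.camera_info("scene"); print("funnel rim",onz(S,(306.5,224.5),.136))
k=np.load("rel.npz"); q=Rot.from_quat(k["q"]); print("lip in tool",k["t"]+q.apply([.062,0,.014]), "scoop y in tool",q.apply([0,1,0]))
import cv2
a=cv2.imread('pics/scene13.png')
cv2.imwrite('pics/sc13z.png',cv2.resize(a[170:270,220:360],None,fx=5,fy=5,interpolation=cv2.INTER_CUBIC)) 
E
```

```text
t 19.8 tcp [ 0.575  -0.1176  0.1985] [144.7886  -1.0412 168.7511] w 0.015484249597317033 F [ 0.4  0.  -1.6] 
q [-17.4  20.4   1.6 -35.6 -79.   15.3]  scoop [ 0.5908 -0.0331  0.1793] euler [ 1.4293 -0.6246 78.8097] lip [0.6032 0.0275 0.194 ]
target tcp [ 0.5997 -0.0856  0.1912] [145.4115   0.3888 169.9301] rot [ 0.011  -0.0087 -0.0312] mm [-18.103   25.5919  26.6458]
funnel rim [0.6372 0.0856 0.136 ]
lip in tool [0.0006 0.1181 0.089 ] scoop y in tool [ 1.      0.0028 -0.0063]
```

View pics/sc13z.png

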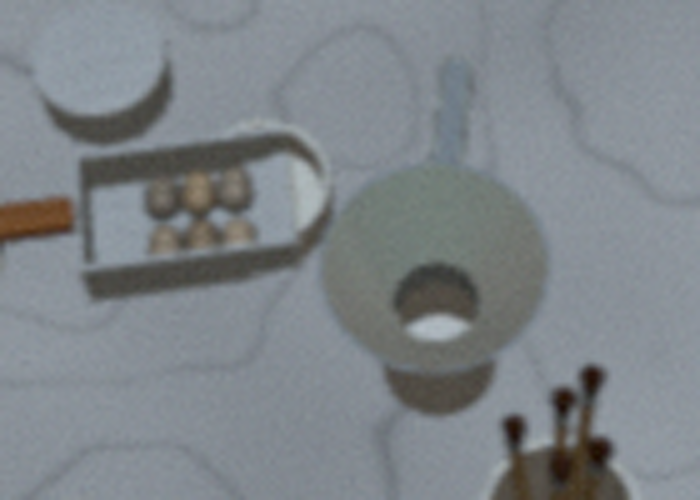

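Call:
step_arm(deltas=[[0, 0, -0.01, -5, 5, -5, -1], [0, 0, -0.01, -6, 8, 0, -1], [0, 0, -0.01, -5, 6, 8, -1], [0, 0, 0, -2, 5, 8, -1], [0, 0, 0, 0, 0, 0, -1]])

```text
time_s: 20.3
tcp_pos: [0.5991, -0.0957, 0.2019]
eef_rot: [144.8, -0.1, 170.3]
contact_force: [-0.2, -0.3, -2.4]
gripper_width: 0.0156
```

```bash
python3 scoop.py .625 .062 .175 0 80; python3 - <<'E'
from h import *
S=r.camera_info("scene"); print(proj(S,[[.6032,.0275,.194]]))
E
```

```text
t 20.3 tcp [ 0.5991 -0.0957  0.2019] [144.7841  -0.0967 170.2698] w 0.015562999688588243 F [-0.2 -0.3 -2.4] 
q [-14.9  21.1   3.3 -35.9 -78.5  14.5]  scoop [ 0.613  -0.0108  0.1827] euler [ 0.4847 -0.628  80.3386] lip [0.6235 0.0501 0.1974]
target tcp [ 0.5997 -0.0836  0.1812] [145.4115   0.3888 169.9301] rot [ 0.011  -0.0103  0.    ] mm [ 1.3988 -2.1433 23.8723]
[[278.7119369  209.61665903]]
```

Call:
step_arm(deltas=[[0.03, -0.002, 0, 0, 1, -1, -1], [0.06, -0.002, 0, 0, 3, -4, -1], [0.06, -0.002, 0, 0, 3, -4, -1], [0.06, -0.002, 0, 0, 3, -4, -1], [0.06, 0, 0, 0, 4, -5, -1], [0.04, 0, 0, 0, 3, -4, -1], [0, 0, 0, 0, 0, 0, -1]])

```text
time_s: 21.0
tcp_pos: [0.5997, -0.0903, 0.2309]
eef_rot: [163.6, 0.4, 170.0]
contact_force: [0.1, -0.1, -3.0]
gripper_width: 0.0157
```

```bash
python3 scoop.py .625 .065 .165 25 80;python3 snap.py 14 scene; python3 - <<'E'
import cv2
a=cv2.imread('pics/scene14.png')
cv2.imwrite('pics/sc14z.png',cv2.resize(a[170:270,220:360],None,fx=5,fy=5,interpolation=cv2.INTER_CUBIC)) 
E
```

```text
t 21.0 tcp [ 0.5997 -0.0903  0.2309] [163.6403   0.4257 169.9879] w 0.015728533837900953 F [ 0.1 -0.1 -3. ] 
q [ -1.1  14.9  -1.8 -17.  -71.1  -3.6]  scoop [ 0.6125 -0.0163  0.1849] euler [-0.0365 18.2283 79.9213] lip [0.6236 0.046  0.1788]
target tcp [ 0.6026 -0.0644  0.2331] [170.4121   0.3819 170.101 ] rot [ 0.1182  0.0012 -0.0018] mm [ 1.6833 25.6074  5.2556]
21.0 [ 0.59972231 -0.0903146   0.23089957] [163.64027663   0.42574525 169.98789453] [ -1.11736503  14.85031144  -1.80258515 -17.03296393 -71.12915789
  -3.60148821] 0.015728533837900953 [ 0.05769951 -0.07774694 -3.01056102]
```

View pics/sc14z.png

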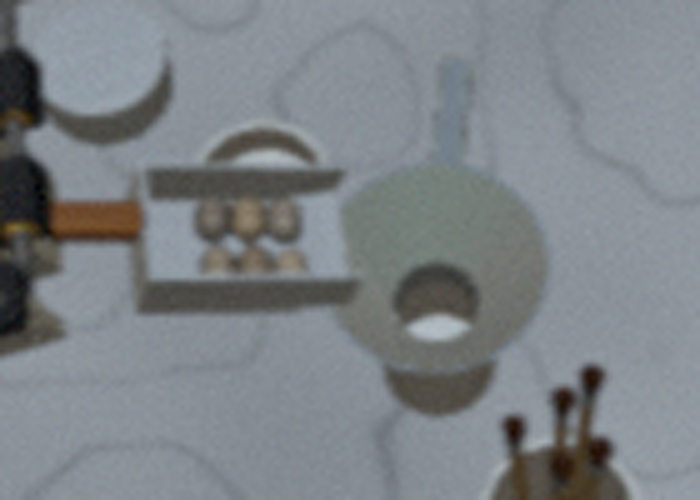

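Call:
step_arm(deltas=[[0.03, 0, 0, -1, 6, 2, -1], [0.03, 0, 0, -1, 7, 2, -1], [0.03, 0, 0, 0, 7, 2, -1], [0.02, 0, 0, 0, 5, 1, -1], [0, 0, 0, 0, 0, 0, -1]])

```text
time_s: 21.55
tcp_pos: [0.6047, -0.0656, 0.2284]
eef_rot: [169.9, 0.3, 169.8]
contact_force: [-1.3, -0.2, -2.5]
gripper_width: 0.0155
```

```bash
python3 scoop.py .627 .067 .158 30 80
```

```text
t 21.55 tcp [ 0.6047 -0.0656  0.2284] [169.9392   0.2624 169.8158] w 0.015451580526302758 F [-1.3 -0.2 -2.5] 
q [  5.7  14.2  -4.6 -10.3 -68.5 -12.3]  scoop [0.6166 0.003  0.1744] euler [ 0.1322 24.5273 79.7729] lip [0.6277 0.0642 0.1614]
target tcp [ 0.6057 -0.056   0.2372] [175.4122   0.3716 170.1339] rot [ 0.0955 -0.0012 -0.0058] mm [ 0.6797 11.0284 -7.0363]
```

Call:
step_arm(deltas=[[0.03, 0, 0, 0, 3, -2.5, -1], [0.03, 0, 0, 0, 3, -2.5, -1], [0.03, 0, 0, 0, 3, -2.5, -1], [0.03, 0, 0, 0, 3, -2.5, -1], [0, 0, 0, 0, 0, 0, -1], [0, 0, 0, 0, 0, 0, -1]])

```text
time_s: 22.15
tcp_pos: [0.605, -0.0576, 0.2385]
eef_rot: [176.8, 0.0, 169.6]
contact_force: [0.1, 0.1, -2.0]
gripper_width: 0.0157
```

```bash
cat > look.sh <<'X'
python3 snap.py $1 scene side; python3 - <<E
import cv2,numpy as np
a=cv2.imread('pics/scene$1.png');b=cv2.imread('pics/side$1.png')
f=lambda i:cv2.resize(i,(400,400),interpolation=cv2.INTER_CUBIC)
cv2.imwrite('pics/l$1.png',np.hstack([f(a[175:275,250:350]),f(b[170:270,320:420])]))
E
X
python3 scoop.py .627 .067 .158 40 80; bash look.sh 15
```

```text
t 22.15 tcp [ 0.605  -0.0576  0.2385] [176.7891   0.0192 169.6452] w 0.015681281695018773 F [ 0.1  0.1 -2. ] 
q [ 11.   13.7  -6.1  -3.2 -69.  -20.2]  scoop [0.6157 0.0042 0.1766] euler [ 0.4089 31.3771 79.7154] lip [0.6265 0.0635 0.1563]
target tcp [ 0.6084 -0.0406  0.2577] [-174.5876    0.3427  170.1964] rot [ 0.1505 -0.0058 -0.0095] mm [ -0.3098  18.3362 -18.2464]
22.15 [ 0.60500817 -0.05756173  0.23847425] [1.76789090e+02 1.91519466e-02 1.69645211e+02] [ 10.98820499  13.71522631  -6.11461073  -3.19573207 -69.01249376
 -20.2277505 ] 0.015681281695018773 [ 0.14513433  0.05728393 -2.03024032]
```

View pics/l15.png

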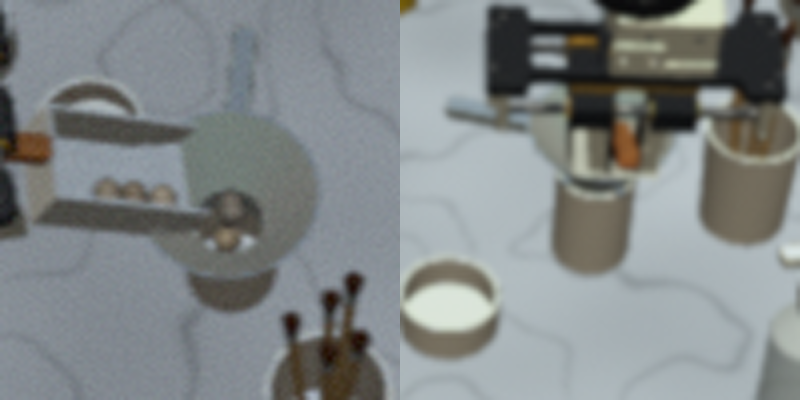

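At 31° the first file of three went into the funnel and three remain in the scoop. I'll pause and look again.

Call:
step_arm(deltas=[[0, 0, 0, 0, 0, 0, -1], [0, 0, 0, 0, 0, 0, -1], [0, 0, 0, 0, 0, 0, -1]])

```text
time_s: 22.55
tcp_pos: [0.6049, -0.059, 0.2383]
eef_rot: [176.7, 0.0, 169.5]
contact_force: [-0.5, 0.0, -1.1]
gripper_width: 0.0159
```

```bash
bash look.sh 16
```

```text
22.55 [ 0.6048935  -0.05901415  0.23833717] [1.76726244e+02 1.51112069e-02 1.69498912e+02] [ 10.80968115  13.72325373  -6.09805699  -3.26089664 -69.00479887
 -20.17291049] 0.01594836771114171 [-0.50614399  0.04991684 -1.10948866]
```

View pics/l16.png

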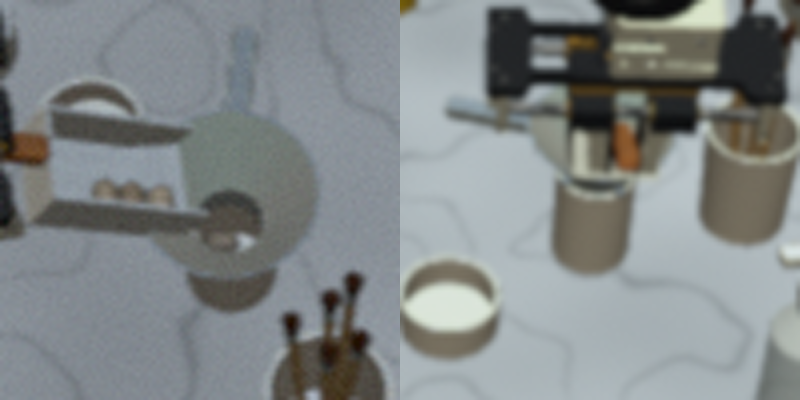

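Call:
step_arm(deltas=[[0.03, 0, 0, 0, 3, -3, -1], [0.03, 0, 0, 0, 3, -3.5, -1], [0.03, 0, 0, 0, 3, -3.5, -1], [0.03, 0, 0, 0, 3, -3.5, -1], [0, 0, 0, 0, 0, 0, -1], [0, 0, 0, 0, 0, 0, -1], [0, 0, 0, 0, 0, 0, -1]])

```text
time_s: 23.35
tcp_pos: [0.607, -0.0472, 0.2522]
eef_rot: [-176.3, 0.0, 169.5]
contact_force: [-0.5, -0.2, -1.3]
gripper_width: 0.0151
```

```bash
python3 scoop.py .627 .067 .158 45 80;bash look.sh 17
```

```text
t 23.35 tcp [ 0.607  -0.0472  0.2522] [-176.2705    0.0092  169.4646] w 0.015062845750960768 F [-0.5 -0.2 -1.3] 
q [ 16.1  13.8  -7.    3.5 -70.9 -27.8]  scoop [0.6164 0.0067 0.1832] euler [ 0.4323 38.3175 79.5464] lip [0.6269 0.0631 0.1557]
target tcp [ 0.61   -0.0316  0.2669] [-169.5876    0.3243  170.2255] rot [ 0.1166 -0.0071 -0.0125] mm [ -0.1418  14.8828 -15.6867]
23.35 [ 0.60695577 -0.04722269  0.25217211] [-1.76270518e+02  9.19421939e-03  1.69464606e+02] [ 16.07581785  13.80332024  -7.001222     3.53289878 -70.89342997
 -27.81772827] 0.015062845750960768 [-0.45135066 -0.22258892 -1.2698248 ]
```

View pics/l17.png

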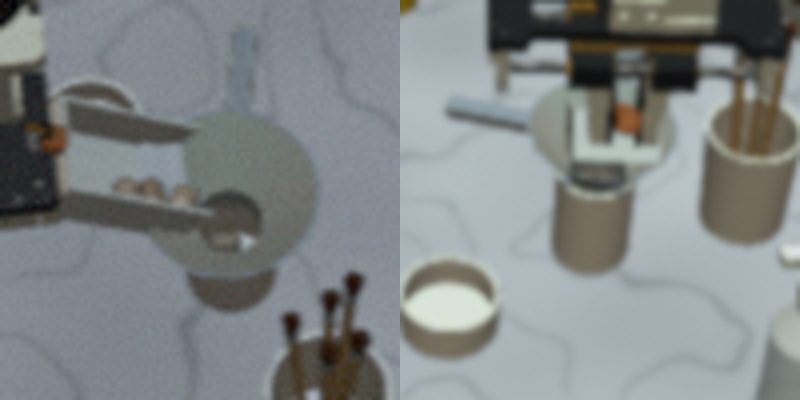

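Call:
step_arm(deltas=[[0.04, 0, 0, 0, 4, -4.5, -1], [0.04, 0, 0, 0, 4, -4.5, -1], [0.04, 0, 0, 0, 4, -4.5, -1], [0, 0, 0, 0, 0, 0, -1], [0, 0, 0, 0, 0, 0, -1], [0, 0, 0, 0, 0, 0, -1]])

```text
time_s: 24.05
tcp_pos: [0.6092, -0.0365, 0.2648]
eef_rot: [-169.3, 0.0, 169.2]
contact_force: [-0.5, 0.9, -1.0]
gripper_width: 0.0153
```

```bash
python3 scoop.py .627 .067 .158 50 80;bash look.sh 18
```

```text
t 24.05 tcp [ 0.6092 -0.0365  0.2648] [-169.3472    0.0376  169.1967] w 0.015290354561488854 F [-0.5  0.9 -1. ] 
q [ 20.6  14.6  -7.4   9.5 -73.8 -34.6]  scoop [0.6173 0.0089 0.1897] euler [ 0.4058 45.2408 79.258 ] lip [0.6274 0.0615 0.1555]
target tcp [ 0.6117 -0.0219  0.2752] [-164.5876    0.3034  170.2529] rot [ 0.083  -0.0087 -0.0169] mm [  0.2814  12.5557 -12.9498]
24.05 [ 0.60923007 -0.03645158  0.26476206] [-1.69347226e+02  3.76322817e-02  1.69196694e+02] [ 20.64675607  14.62560388  -7.40340256   9.47444403 -73.75688959
 -34.56971238] 0.015290354561488854 [-0.50450291  0.91068307 -0.96989078]
```

View pics/l18.png

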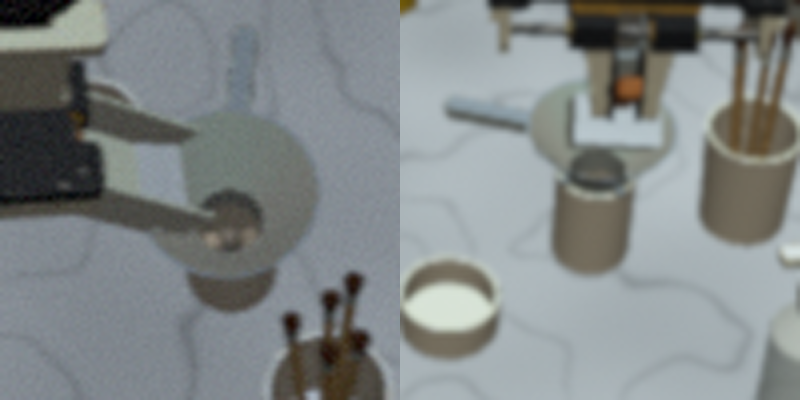

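Call:
step_arm(deltas=[[0.05, 0, 0, 0, 5, -6, -1], [0.05, 0, 0, 0, 5, -6, -1], [0.05, 0, 0, 0, 5, -6, -1], [0, 0, 0, 0, 0, 0, -1], [0, 0, 0, 0, 0, 0, -1]])

```text
time_s: 24.65
tcp_pos: [0.6126, -0.0203, 0.2798]
eef_rot: [-160.6, 0.1, 168.9]
contact_force: [-1.0, -0.5, -0.8]
gripper_width: 0.0157
```

```bash
python3 scoop.py;bash look.sh 19
```

```text
t 24.65 tcp [ 0.6126 -0.0203  0.2798] [-160.6285    0.1039  168.9179] w 0.015679136697117003 F [-1.  -0.5 -0.8] 
q [ 25.8  16.6  -7.1  15.8 -78.5 -41.8]  scoop [0.6186 0.0133 0.1985] euler [ 0.3082 53.9596 78.8938] lip [0.6279 0.0602 0.1566]
24.65 [ 0.61255113 -0.02025082  0.27976357] [-1.60628450e+02  1.03931653e-01  1.68917909e+02] [ 25.84116782  16.60569313  -7.12838148  15.7597413  -78.54792784
 -41.75953887] 0.015679136697117003 [-1.02481359 -0.53072322 -0.77129963]
```

View pics/l19.png

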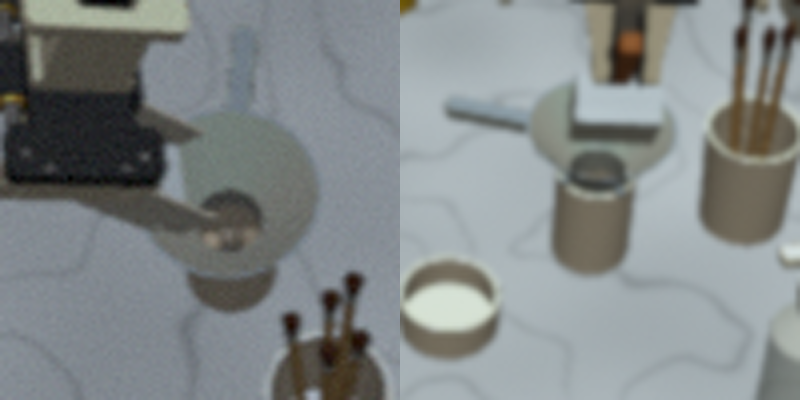

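Call:
step_arm(deltas=[[0, 0, 0, 0, -3, -12, -1], [0, 0, 0, 0, -10, -16, -1], [-0.06, 0, 0, 0, -20, -10, -1], [-0.12, 0, 0, 0, -25, 0, -1], [-0.12, 0, 0, 0, -25, 0, -1], [-0.12, 0, 0, 0, -20, 0, -1], [-0.12, 0, 0, 0, -10, 0, -1], [-0.12, 0, 0, 0, 0, 0, -1], [-0.12, 0, 0, 0, 0, 0, -1], [-0.08, 0, 0, 0, 0, 0, -1]])

```text
time_s: 25.75
tcp_pos: [0.5947, -0.1217, 0.3548]
eef_rot: [148.4, 1.5, 169.4]
contact_force: [-0.1, 0.5, -2.3]
gripper_width: 0.0154
```

```bash
python3 scoop.py .55 -.10 .2 0 100; python3 snap.py 20 scene side
```

```text
t 25.75 tcp [ 0.5947 -0.1217  0.3548] [148.4035   1.5179 169.358 ] w 0.01537423263810208 F [-0.1  0.5 -2.3] 
q [-14.9  14.4  13.9 -31.6 -90.5   4.7]  scoop [ 0.6104 -0.0386  0.3301] euler [-1.1276  2.9923 79.3486] lip [0.6217 0.023  0.3409]
target tcp [ 0.576  -0.2454  0.2062] [ 145.4115    0.3888 -170.0699] rot [-0.0576  0.2124 -0.2902] mm [  -0.5162 -184.3818   61.1113]
25.75 [ 0.59474631 -0.1217405   0.35478387] [148.40346392   1.51794954 169.35798038] [-14.85665099  14.38769745  13.85312003 -31.61391967 -90.46172075
   4.66476805] 0.01537423263810208 [-0.10515045  0.47065926 -2.31821904]
```

View pics/scene20.png

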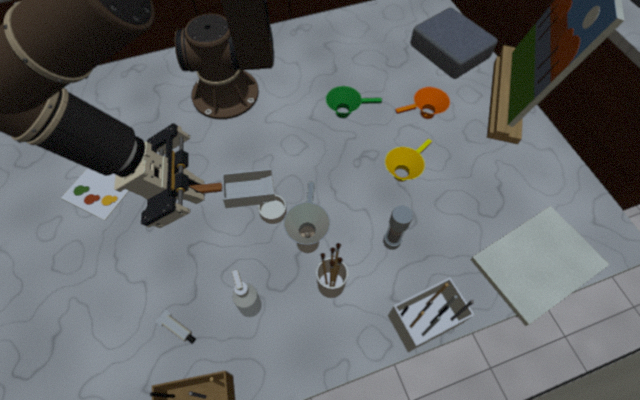

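View pics/side20.png

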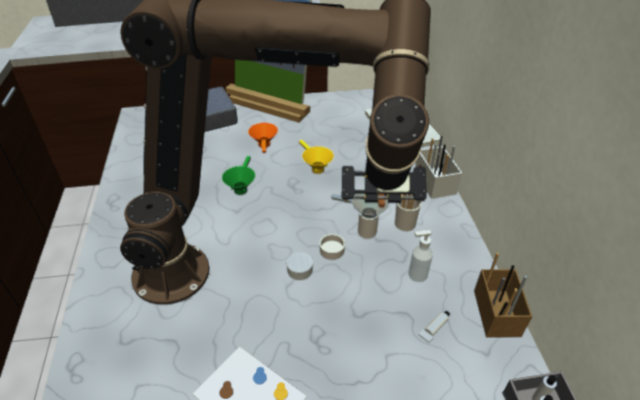

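Call:
step_arm(deltas=[[-0.004, 0.02, -0.03, 6, -10, -1, -1], [-0.006, 0.034, -0.048, 12, -22, -2, -1], [-0.006, 0.034, -0.048, 14, -26, -3, -1], [-0.006, 0.034, -0.048, 14, -26, -3, -1], [-0.006, 0.034, -0.048, 14, -26, -3, -1], [-0.006, 0.034, -0.048, 14, -26, -3, -1], [-0.006, 0.034, -0.048, 14, -26, -3, -1], [-0.006, 0.034, -0.048, 12, -22, -2, -1], [-0.006, 0.03, -0.04, 10, -15, 0, -1], [0, 0, 0, 0, 0, 0, -1]])

```text
time_s: 26.85
tcp_pos: [0.4909, -0.3152, 0.2707]
eef_rot: [147.2, 0.2, -160.8]
contact_force: [0.9, 0.4, -2.0]
gripper_width: 0.0153
```

```bash
python3 scoop.py .4482 -.1721 .114 0 109;
```

```text
t 26.85 tcp [ 0.4909 -0.3152  0.2707] [ 147.2159    0.2302 -160.786 ] w 0.015266625106144814 F [ 0.9  0.4 -2. ] 
q [ -28.8   28.3   19.9  -22.3 -105.8   46.6]  scoop [ 0.4624 -0.235   0.2479] euler [  0.1607   1.8042 109.2767] lip [ 0.4419 -0.1761  0.2599]
target tcp [ 0.4967 -0.3117  0.1202] [ 145.4115    0.3888 -161.0699] rot [-0.0315 -0.0051  0.0026] mm [ -5.9622 -80.314  127.3738]
```

Call:
step_arm(deltas=[[-0.01, 0, 0, -2, -8, 12, -1], [-0.01, -0.002, 0, -2, -16, 25, -1], [-0.01, -0.003, 0, -2, -18, 28, -1], [0, 0, 0, 0, -18, 28, -1], [0, 0, 0, 0, -12, 20, -1], [0, 0, 0, 0, -6, 8, -1], [0, 0, 0, 0, 0, 0, -1]])

```text
time_s: 27.55
tcp_pos: [0.502, -0.3073, 0.1249]
eef_rot: [146.1, 0.8, -161.0]
contact_force: [0.6, 0.1, 0.0]
gripper_width: 0.0157
```

```bash
python3 scoop.py .4482 -.1721 .02 0 109; bash look.sh 21; python3 - <<'E'
import cv2
a=cv2.imread('pics/scene21.png')
cv2.imwrite('pics/sc21z.png',cv2.resize(a[170:270,130:330],None,fx=4,fy=4,interpolation=cv2.INTER_CUBIC)) 
E
```

```text
t 27.55 tcp [ 0.502  -0.3073  0.1249] [ 146.0995    0.7885 -160.9817] w 0.01574513433773643 F [0.6 0.1 0. ] 
q [-28.4  35.   11.4 -22.7 -92.2  52.1]  scoop [ 0.4738 -0.2266  0.1037] euler [ -0.3989   0.6884 109.0787] lip [ 0.4534 -0.1678  0.117 ]
target tcp [ 0.4967 -0.3117  0.0262] [ 145.4115    0.3888 -161.0699] rot [-0.012   0.0049  0.0052] mm [  7.8009 -57.0386  80.5348]
27.55 [ 0.50196675 -0.30728869  0.12494959] [ 146.09948687    0.78847878 -160.98167185] [-28.43570348  34.96484478  11.40811863 -22.6955325  -92.17236561
  52.06877197] 0.01574513433773643 [0.59520222 0.12759485 0.01590685]
```

View pics/sc21z.png

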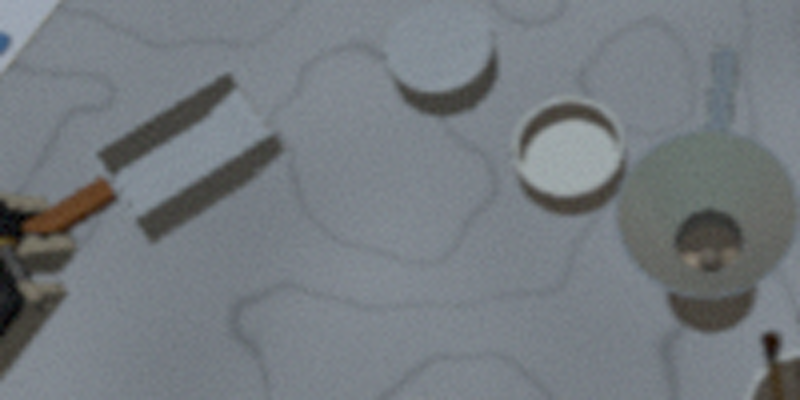

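The scoop is empty. Lowering it.

Call:
step_arm(deltas=[[-0.006, 0.002, 0.003, 3, -7, 10, -1], [-0.006, 0.003, 0.003, 3, -12, 17, -1], [0, 0, 0, 2, -13, 18, -1], [0, 0, 0, 0, -11, 16, -1], [0, 0, 0, 0, -6, 9, -1], [0, 0, 0, 0, -2, 3, -1], [0, 0, 0, 0, 0, 0, -1]])

```text
time_s: 28.35
tcp_pos: [0.4972, -0.3138, 0.0342]
eef_rot: [145.8, 0.7, -161.2]
contact_force: [0.4, 0.1, -1.2]
gripper_width: 0.0157
```

```bash
python3 scoop.py .4482 -.1721 .014 0 109
```

```text
t 28.35 tcp [ 0.4972 -0.3138  0.0342] [ 145.8041    0.6681 -161.1783] w 0.01565556362331029 F [ 0.4  0.1 -1.2] 
q [-29.1  40.4   8.1 -22.7 -84.6  55.8]  scoop [ 0.4692 -0.2329  0.0134] euler [ -0.2789   0.3929 108.887 ] lip [ 0.449  -0.1741  0.0269]
target tcp [ 0.4967 -0.3117  0.0202] [ 145.4115    0.3888 -161.0699] rot [-0.0069  0.0051  0.0012] mm [-0.0216 -6.0682 12.7548]
```

Call:
step_arm(deltas=[[-0.006, 0.005, 0, 0, -2, 3, -1], [0, 0, 0, 0, -2, 3, -1], [0, 0, 0, 0, -1.2, 1.8, -1], [0, 0, 0, 0, -1, 1.4, -1], [0, 0, 0, 0, 0, 0, -1]])

```text
time_s: 28.85
tcp_pos: [0.4986, -0.3146, 0.0244]
eef_rot: [145.6, 0.6, -161.0]
contact_force: [0.1, 1.2, -2.0]
gripper_width: 0.0154
```

```bash
python3 scoop.py .4482 -.1721 .014 0 109
```

```text
t 28.85 tcp [ 0.4986 -0.3146  0.0244] [ 145.6216    0.5553 -160.977 ] w 0.015414955880422274 F [ 0.1  1.2 -2. ] 
q [-29.1  41.3   8.3 -22.6 -84.2  56.1]  scoop [ 0.4702 -0.2337  0.0039] euler [ -0.1663   0.2103 109.0909] lip [ 0.4499 -0.1751  0.0176]
target tcp [ 0.4967 -0.3117  0.0202] [ 145.4115    0.3888 -161.0699] rot [-0.0037  0.0015  0.003 ] mm [0.878  0.4248 5.3351]
```

Call:
step_arm(deltas=[[0, 0, 0, 0, -1, 1.4, -1], [0, 0, 0, 0, -0.6, 0.8, -1], [0, 0, 0, 0, 0, 0, -1]])

```text
time_s: 29.15
tcp_pos: [0.4989, -0.3148, 0.022]
eef_rot: [145.7, 0.6, -161.0]
contact_force: [0.1, 0.2, -2.3]
gripper_width: 0.0156
```

Call:
step_arm(deltas=[[0, 0, 0, 0, -0.6, 0.8, -1], [0, 0, 0, 0, -0.6, 0.8, -1], [0, 0, 0, 0, 0, 0, -1]])

```text
time_s: 29.45
tcp_pos: [0.499, -0.315, 0.0205]
eef_rot: [145.7, 0.6, -161.0]
contact_force: [-0.5, -0.5, 1.8]
gripper_width: 0.0154
```

```bash
python3 scoop.py .4482 -.1721 .014 0 109
```

```text
t 29.45 tcp [ 0.499  -0.315   0.0205] [ 145.683     0.6102 -160.956 ] w 0.015364207671466833 F [-0.5 -0.5  1.8] 
q [-29.1  41.5   8.2 -22.6 -83.8  56.3]  scoop [ 0.4707 -0.2342 -0.0001] euler [ -0.2212   0.2717 109.111 ] lip [ 0.4503 -0.1755  0.0136]
target tcp [ 0.4967 -0.3117  0.0202] [ 145.4115    0.3888 -161.0699] rot [-0.0047  0.0021  0.0038] mm [1.1696 3.0657 2.4353]
```

Contact (force sign flipped, height back to the grasp height). Releasing and backing out along the tool axis.

Call:
step_arm(deltas=[[0, 0, 0, 0, 0, 0, -0.5], [0, 0, 0, 0, 0, 0, -0.3], [0, 0, 0, 0, 0, 0, 0], [0, 0, 0, 0, 0, 0, 0.4], [0, 0, 0, 0, 0, 0, 0.6], [0, 0, 0, 0, 0, 0, 0.6], [0, 0, 0, 0, 0, 0, 0.6], [0, 0, 0, 0, 0, -5, 0.6]])

```text
time_s: 30.25
tcp_pos: [0.4995, -0.3171, 0.0246]
eef_rot: [145.6, 0.6, -160.9]
contact_force: [-0.3, 0.8, -0.6]
gripper_width: 0.0684
```

```bash
python3 snap.py 22 wrist
```

```text
30.25 [ 0.49952203 -0.31714874  0.02456786] [ 145.60986006    0.57811984 -160.9421409 ] [-29.24191261  41.46761809   8.6557856  -22.5680553  -84.4126082
  56.20347007] 0.06842517518463087 [-0.28447083  0.82841693 -0.56296716]
```

View pics/wrist22.png

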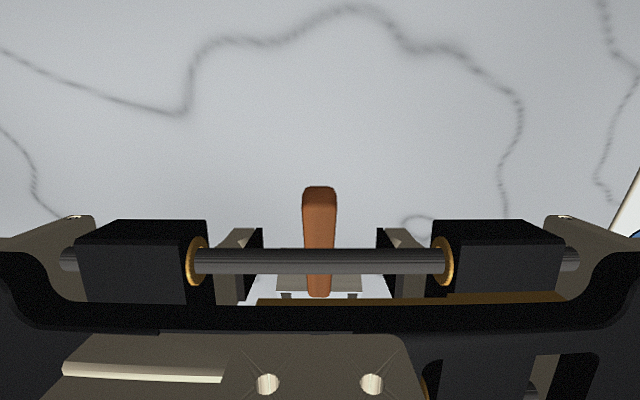

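Free of the handle. Backing out.

Call:
step_arm(deltas=[[0, 0, 0, 0, 0, -10, 0.6], [0, 0, 0, 0, 0, -20, 0.6], [0, 0, 0, 0, 0, -28, 0.6], [0, 0, 0, 0, 0, -30, 0.6], [0, 0, 0, 0, 0, -30, 0.6], [0, 0, 0, 0, 0, -30, 0.6], [0, 0, 0, 0, 0, -20, 0.6], [0, 0, 0, 0, 0, -10, 0.6], [0, 0, 0, 0, 0, 0, 0.6]])

```text
time_s: 31.2
tcp_pos: [0.532, -0.4212, 0.1848]
eef_rot: [146.0, 0.6, -161.0]
contact_force: [-0.3, -0.6, -0.9]
gripper_width: 0.0702
```

```bash
python3 snap.py 23 wrist scene side; python3 - <<'E'
import cv2,numpy as np
a=cv2.imread('pics/scene23.png');b=cv2.imread('pics/side23.png')
f=lambda i:cv2.resize(i,(400,400),interpolation=cv2.INTER_CUBIC)
cv2.imwrite('pics/l23.png',np.hstack([f(a[175:275,130:230]),f(b[275:375,290:390])]))
cv2.imwrite('pics/m23.png',np.hstack([f(a[180:260,267:347]),f(b[170:250,330:410])]))
E
```

```text
31.2 [ 0.53204393 -0.42124524  0.18483428] [ 146.0101523     0.60514321 -160.96881899] [ -34.15620728   41.67258587   31.42088527  -20.92155682 -106.72077145
   52.14478178] 0.07018409473574017 [-0.34347745 -0.62677063 -0.87526637]
```

View pics/scene23.png

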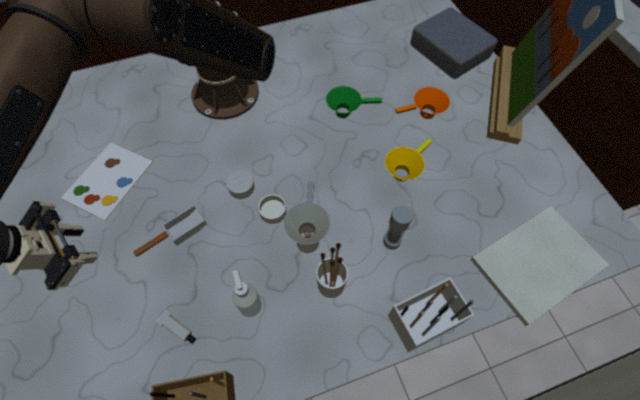

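View pics/l23.png

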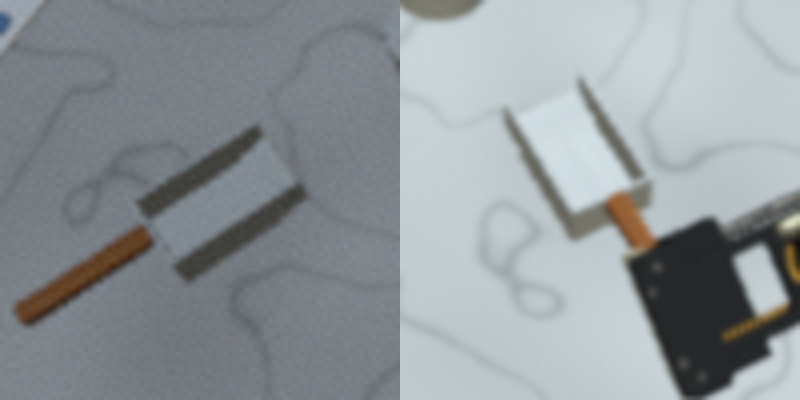

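View pics/m23.png

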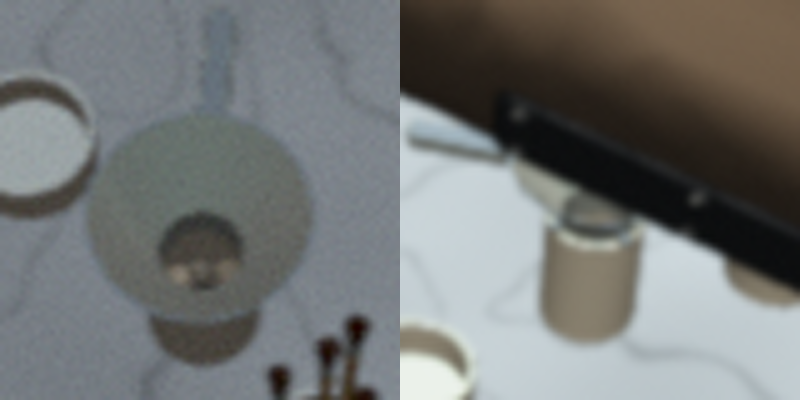

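View pics/side23.png

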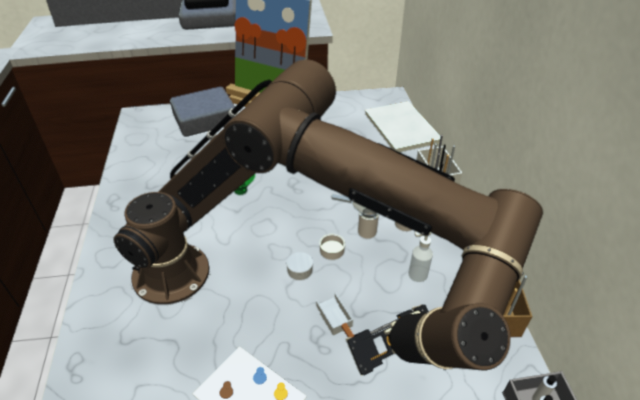

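Everything looks right. To rule out a jam in the spout, I'll look straight down through the funnel with the wrist camera.

Call:
step_arm(deltas=[[0.05, 0, 0, 0, 8, -15, 0.6], [0.1, 0, 0, 0, 15, -28, 0.6], [0.12, 0, 0, 0, 12, -32, 0.6], [0.12, 0, 0, 0, 10, -32, 0.6], [0.12, 0, 0, 0, 10, -25, 0.6], [0.08, 0, 0, 0, 10, -15, 0.6], [0, 0, 0, 0, 10, 0, 0.6]])

```text
time_s: 32.05
tcp_pos: [0.5236, -0.4028, 0.3365]
eef_rot: [-180.0, 0.1, -160.9]
contact_force: [-0.2, 0.7, -0.1]
gripper_width: 0.07
```

```bash
python3 go.py .605 .14 .34 180 0 -161
```

```text
[ 0.5236 -0.4028  0.3365] [-179.9544    0.1103 -160.881 ] [-20.7  16.6   9.1  -0.  -82.4  39.8] [-0.2  0.7 -0.1]
rot [-0.0008  0.0019  0.0021] mm [-254.6815  486.1619   -3.3745]
```

Call:
step_arm(deltas=[[0, 0, 0, -10, 18, 0, 0.6], [0, 0, 0, -17, 32, 0, 0.6], [0, 0, 0, -19, 36, 0, 0.6], [0, 0, 0, -19, 36, 0, 0.6], [0, 0, 0, -19, 36, 0, 0.6], [0, 0, 0, -19, 36, 0, 0.6], [0, 0, 0, -19, 36, 0, 0.6], [0, 0, 0, -19, 36, 0, 0.6], [0, 0, 0, -19, 36, 0, 0.6], [0, 0, 0, -19, 36, 0, 0.6]])

```text
time_s: 33.05
tcp_pos: [0.5741, -0.0082, 0.3239]
eef_rot: [178.7, -1.3, -161.1]
contact_force: [0.5, -0.5, -0.6]
gripper_width: 0.0699
```

```bash
python3 go.py .605 .14 .34 180 0 -161
```

```text
[ 0.5741 -0.0082  0.3239] [ 178.7255   -1.3377 -161.0772] [ 17.8   9.4  -1.3  -1.3 -80.6   1.3] [ 0.5 -0.5 -0.6]
rot [ 0.0223 -0.0233 -0.0016] mm [-76.9257 130.558  -14.9897]
```

Call:
step_arm(deltas=[[0.005, -0.005, 0, -17, 28, -5, 0.6], [0.005, -0.005, 0, -17, 30, -5, 0.6], [0.005, -0.005, 0, -17, 28, -5, 0.6], [0.005, -0.005, 0, -15, 24, 0, 0.6], [0, 0, 0, -8, 14, 0, 0.6], [0, 0, 0, 0, 0, 0, 0.6]])

```text
time_s: 33.65
tcp_pos: [0.5999, 0.1445, 0.3282]
eef_rot: [179.6, -1.5, -160.8]
contact_force: [-0.9, 0.5, -0.7]
gripper_width: 0.0703
```

```bash
python3 snap.py 24 wrist side
```

```text
33.65 [0.59989235 0.14446576 0.32823185] [ 179.5501485    -1.52201692 -160.76663503] [ 31.16238733  13.48101414   4.1484666   -0.76200548 -82.06434846
 -11.82059242] 0.07025156877150582 [-0.9228397   0.46218063 -0.69029181]
```

View pics/wrist24.png

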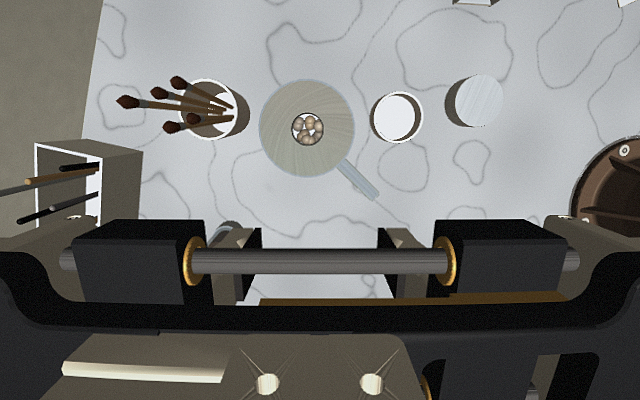

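View pics/side24.png

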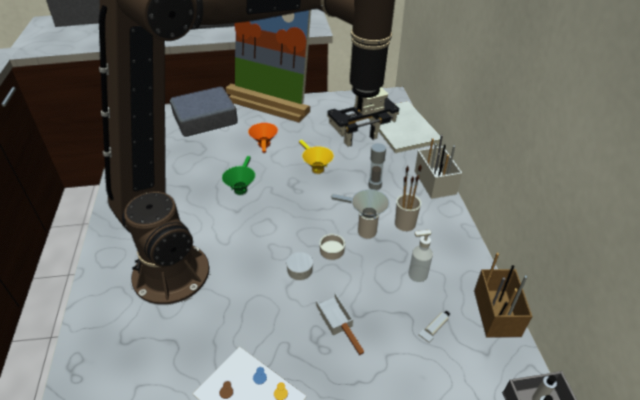

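```bash
python3 - <<'E'
from h import *
np.set_printoptions(precision=4,suppress=True)
a=cv2.imread('pics/wrist24.png')
W=r.camera_info("wrist");W["view"]=np.load("wrist24.npy")
cv2.imwrite('pics/w24z.png',cv2.resize(a[75:185,250:390],None,fx=5.5,fy=5.5,interpolation=cv2.INTER_CUBIC))
th=np.linspace(0,2*np.pi,8,endpoint=False)
for z in(.02,.05,.09): 
    d=proj(W,[[.63-.01,.0874,z],[.63+.01,.0874,z]]); print(z,"px per 20mm",np.hypot(*(d[1]-d[0])))
b=255*0
m=a[75:185,250:390]
E
```

```text
0.02 px per 20mm 12.424577748153567
0.05 px per 20mm 13.278143373557095
0.09 px per 20mm 14.61705098029384
```

View pics/w24z.png

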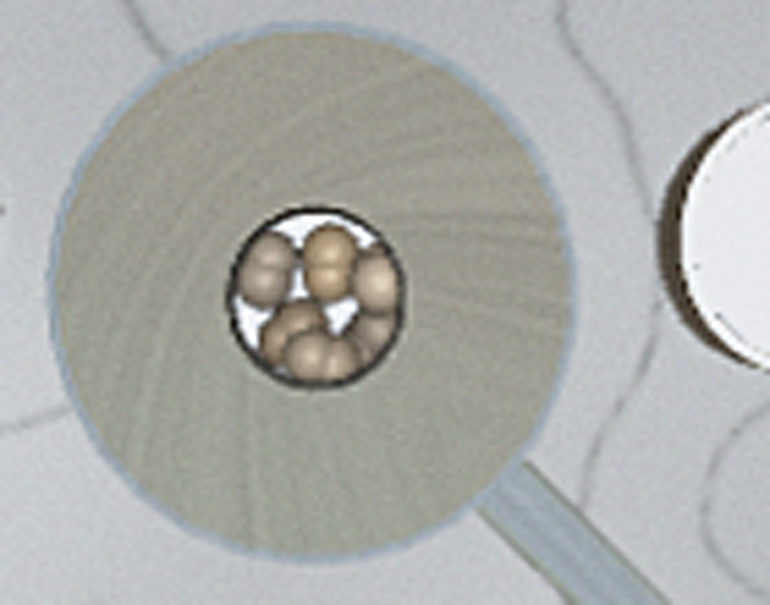

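The view down the funnel shows six pebbles on the jar's white floor, seen through a clear spout. The funnel is level and concentric, and the bystanders haven't moved. Handing in.

```bash
python3 - <<'E'
from plant import r
s=r.get_state(); print(s["time_s"],s["contact_force"],abs(s["qd"]).max())
print(r.close_job())
E
```

```text
33.75 [-0.48343882 -1.33779739 -0.50310329] 1.0615110946583515
the job is handed in; nothing more can be done
None
```

The job is handed in at 33.75 s of the 70 s allowed. The steel funnel is seated in the jar, all six pebbles are in the jar, and the empty scoop is back on the counter.

- **Funnel:** I gripped it by the handle, lined it up with the jar to about 0.3 mm using the wrist camera, lowered it until it touched, and let go.
- **Pour:** I tipped the scoop slowly to 54°, and the pebbles went through three at a time.
- **Scoop:** I set it down flat within about 5 mm of where it started, then backed the gripper clear.

**Last checks:**
- The view down the spout showed all six pebbles on the jar floor and nothing stuck in the spout.
- The funnel looked level and centred on the standing jar, and the scoop looked empty and flat.
- By eye, the other things had not moved.
- Every force reading I took stayed below about 4 N.

One disagreement: early on, my readings from the fixed scene and side cameras differed by 4–14 mm. I used the wrist camera for the jar, funnel and scoop positions instead, and its measurements matched the given sizes. No check failed.

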